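# Start the extractor and raise the fume hood window to its marker

### The arm

A 6-joint arm with a two-finger parallel gripper is mounted at the origin on a cart in front of the work surface, level with it; the furniture and walls round the work are solid. World frame = base frame: x ahead of the robot, y to its left, z up, the work surface at z = 0. Lengths are in m, angles in rad, forces in N, time in s.
With the tool pointing down it reaches from about 0.375 to 0.9 m from the base axis. Payload 3.1 kg.
Tool frame: the origin (TCP) lies at the very end of the fingers, on their centre line; the grasp point (between the pads) lies 19 mm behind it; z points along the fingers, y is the line along which they close (so a half turn about z gives the same grasp; the last joint's range is limited). The gripper opens to 85 mm and grips with 20 to 120 N. Pads are 22 mm wide; open, the fingers measure 114 mm over their backs; the gripper's body (76 mm by 85 mm) begins 54 mm behind the grasp point. The pads swing forward as they close: fully open they stand 13 mm farther back than shut.
Start: joints at [1.083, 0.527, 1.433, -0, 1.181, -0.178], TCP at [0.191, 0.595, 0.231] pointing down, gripper open.
Joint ranges: [-3.08, 3.08], [-0.75, 2.2], [0.22, 2.44], [-1.43, 4.57], [0, 2.65], [-2.85, 2.85]. Speed limits (rad/s): [2.79, 2.79, 3.14, 3.14, 3.14, 3.14].

### API

Orientations are given as a rotation vector (axis times angle).
In Python, from bench import get_state, get_image, get_calibration, order gives the robot as it stands.
- The arm moves only by the tool jog_arm, never from a script. Its arguments are lists of equal length, an entry for each row: "linear": the shift along the tool's x, y, z in m, a list of three; "turn": the turn, a rotation vector about the tool's x, y, z in rad, a list of three. In form: {"linear": [[dx, dy, dz], ...], "turn": [[ax, ay, az], ...]}. A call has exactly 5 rows; each row shifts and turns the commanded pose from where the row before left it, along the tool's axes as they then stand; what a row does not reach is not made up. A row lasts 1/12 s, in which the tool goes at most 41.7 mm and 7.16 degrees, less where a joint would pass 70% of its speed; a pose out of reach is approached as far as the arm can. A call is refused whole if a number of a shift passes 0.0417 or a number of a turn 0.125, either way. A call with a gripper value outside its range is refused whole. "hand" is the opening, from 0 (shut) to 1 (fully open), set as the call begins (left out, the last holds). The fingers move at their own pace and stop on an object; the grip force is fixed at half the most. Time passes only in rows, so rows that do not move let the fingers close, or fill a call up. It gives the time, the measured TCP pose, the force, the opening and the grip force at its end, in the units of the state.
- get_state(): the state, without advancing time (a new reading comes with each control period).
- get_image(name): name is "scene" or "top" or "wrist"; returns the picture (480x640x3 uint8, red, green, blue); there is no depth.
- get_calibration(name): a dict with "intrinsics" (3x3 intrinsics, pixels), "world_from_camera" (4x4, takes a point from camera to world coordinates). Camera axes: x right, y down, z forward; pixel columns grow to the right and rows downward; lengths in m; the calibration is good to about 2 mm. The wrist camera is an equidistant fisheye: a pixel r from the principal point sees the ray r / f radians off the axis. A picture is of the moment at which its call begins: read the wrist's pose just before it. get_calibration takes no time and is no camera call; for the wrist camera it gives the pose at the moment of the call.
- order.close_job(): hands the job in; it is judged then, once.
The state is a dict: "time": time; "joint_positions": joint angles; "qd": joint speeds; "joint_torque": joint torques, N m; "ee_pos": TCP position; "orientation": TCP orientation; "wrist_force": force on the tool from outside, world axes, zero at the start; "ft_torque": the same for the moment, N m; "width": finger opening in m; "finger_force": force on a finger pad.
Only numpy, scipy, OpenCV 4.12 (cv2) and the standard library are available. Lean on these libraries where they do the work, as an engineer would, in place of code of your own. Each camera call takes 0.05 s, during which the arm holds its last target. There are 200 camera calls.

### The job

Get the small fume hood on the bench ready for work: first press the green button on the switch box at its right-hand side right down to start the extractor. Then push the sloping window up from beneath its yellow lip with the fingertips (do not pinch the lip) until the red pointer on the window's edge is level with the green marker clip on the rail, and leave it standing there with the hand clear. Do not shift the marker clip or any of the things standing round about.

Things in the scene. Friction and masses are not known exactly. Their poses are not given: they have to be found in the camera images.
- hood: white and grey fume hood fixed on the bench, 200 (y) x 300 (x) x 286 mm. Origin at bench level under the middle of its front edge; x into the hood, y left, z up. From the top front edge of its plinth (x 0, z 60 mm) the window front leans back at 45 degrees: up the slope is (0.707, 0, 0.707), out of the window (-0.707, 0, 0.707). Rails at y 78 to 100 mm on both sides stand 12 mm out of the slope.
- sash (a joint): travel of the clear, aluminium-framed window up the slope, m: 0 = shut (as it always starts), 0.15 = top stop. It is counterweighted: it stays wherever it is left, and moving it takes about 3 N.
- lip_mid (a point): middle of the lip's underside (the face looking down the slope); travels with the window; axes x up the slope, y left, z out of the window. The lip (black rubber beneath, yellow on top) is 110 mm wide (y), 10 mm thick and stands square out, from 12 mm below this point (the window's face) to 16 mm above it (in z). Beneath it the window is flat for 22 mm (-x), then comes the plinth's upright front.
- pointer_tip (a point): tip of the red pointer bar on the left (hood +y) edge of the window; travels with it. Axes: x up the slope, y left, z out of the window.
- marker (a joint): place of the marker clip along the left rail, m, on the same scale as joint sash: the pointer is level with the middle of the clip when both joints read the same. It starts between 0.045 and 0.12 and is stiff; it must not be shifted.
- marker_mid (a point): middle of the green marker clip, which measures 14 mm along the slope and stands on the left rail. Axes: x up the slope, y left, z out of the window.
- fan_button (a joint): push button of the extractor, m: 0 = up, 0.006 = right down; springs back; right down takes about 4 N. The extractor starts at 0.0045.
- fan_button_top (a point): centre of the top of the green round button, 30 mm in diameter, about 100 mm above the bench. It sits on a tilted grey switch box, 60 x 56 mm, at the hood's right side, whose top is parallel to the window; the button is pressed square to the window slope (into it), along this point's -z axis. Axes: x up the slope, y left, z out.
- graver_box: loose dark wooden block, 55 x 119 x 39 mm, in front of the hood; to be left alone. Origin at the centre of its underside.
- round_tin: loose flat round white tin, 39 mm in diameter, 13 mm high, in front of the hood; to be left alone. Origin at the centre of its underside.
- salve_tin: loose tin with a white lid, 64 mm in diameter, 56 mm high, left of the hood; to be left alone. Origin at the centre of its underside.
- firebrick: loose grey firebrick, 37 x 73 x 25 mm, left of the hood; to be left alone. Origin at the centre of its underside.

How it is judged:
On the way, in this order (a step that is already met when the one before it is completed fails the run):
1. the extractor button is pressed right down while the window is still shut (value of joint fan_button above 0.0045 m and value of joint sash below 0.01 m), for 0.05 s.
2. the fingers push the window up from beneath its lip (value of joint sash above 0.012 m and velocity of joint sash above 0.002 m/s and (contact force between the fingers and lip_underside above 0.3 N or contact force between the fingers and lip_bead above 0.3 N)), for 0.1 s.
At the end, for the whole second after the job is handed in: The pointer is level with the marker clip to within 7 mm along the slope (within the clip's length), the window is at rest, the button has sprung back and the hand is clear (x of pointer_tip in the frame of marker_mid between -0.007 and 0.007 m and velocity of joint sash between -0.005 and 0.005 m/s and value of joint fan_button below 0.002 m); the robot touches nothing.
It fails at once if the lip is pinched between the fingers ((contact force between the fingers and lip_underside above 1 N or contact force between the fingers and lip_bead above 1 N) and contact force between the fingers and lip_top above 1 N).
It fails at once if the marker clip is shifted (distance of marker_mid from where it was at the start of the episode above 0.005 m).
It fails at once if a bystander is moved or lifted (distance of any of graver_box, round_tin, salve_tin, firebrick from where it was at the start of the episode above 0.02 m).
It also fails if it takes over 51 s, if anything falls off the work surface, if the arm or the gripper's body presses on something with over 40 N, if the wrist force passes 120 N, or if a joint passes its speed limit or range.

## Working session

There is one attempt and no reset: what is moved stays moved. The work goes in short steps, Python scripts to look and compute and a tool call to move; the robot and the scene stay as the last step left them, time stands still between calls to the robot, and variables do not carry over. Pictures are saved under pics/ and viewed, at most 10 in all, crops included, and the job is handed in when it is done.

Besides the shell and the picture viewer there is one more tool, called by a JSON object that holds its "method" and its "body", one argument or row to a line. jog_arm: Moves the arm, as the interface text tells. Its arguments: {"type":"object","properties":{"linear":{"type":"array","items":{"type":"array","items":{"type":"number"}}},"turn":{"type":"array","items":{"type":"array","items":{"type":"number"}}},"hand":{"type":"number"}},"required":["linear","turn"]}

```bash
ls; mkdir -p pics; python3 - <<'E'
from bench import *
import cv2,numpy as np
print(get_state())
for n in ["scene","top"]:
    c=get_calibration(n);print(n,np.round(c["intrinsics"],1).tolist(),np.round(c["world_from_camera"],4).tolist())
    cv2.imwrite(f"pics/{n}0.png",get_image(n)[:,:,::-1])
E
```

```text
pics
{'time': 0.0, 'joint_positions': array([ 1.08251322e+00,  5.28489061e-01,  1.43392169e+00, -7.97443268e-06,
        1.18136706e+00, -1.78462061e-01]), 'qd': array([ 0.00093098,  0.00118211,  0.00111848, -0.00125249, -0.00033707,
       -0.00077497]), 'joint_torque': array([ 2.08414560e-03, -4.42345369e+01, -1.78031981e+01, -1.08326515e-04,
        8.18435918e-03, -6.79947490e-06]), 'ee_pos': array([0.19016412, 0.59461338, 0.23031337]), 'orientation': array([-0.48460743, -3.10327262,  0.00324652]), 'wrist_force': array([ 0.14401402, -0.26396241,  0.63612185]), 'ft_torque': array([-0.013325  , -0.04692577,  0.03943093]), 'finger_force': 0.0, 'width': 0.08561825397900472}
scene [[486.1, 0.0, 324.9], [0.0, 486.1, 226.7], [0.0, 0.0, 1.0]] [[0.8031, -0.3534, 0.4797, 0.128], [-0.5955, -0.5017, 0.6274, -0.5762], [0.0189, -0.7896, -0.6134, 0.6543], [0.0, 0.0, 0.0, 1.0]]
top [[478.0, 0.0, 322.0], [0.0, 478.0, 233.9], [0.0, 0.0, 1.0]] [[-0.0221, -0.9922, 0.123, 0.433], [-0.9994, 0.0188, -0.028, -0.0056], [0.0255, -0.1235, -0.992, 1.1293], [0.0, 0.0, 0.0, 1.0]]
```

View pics/scene0.png

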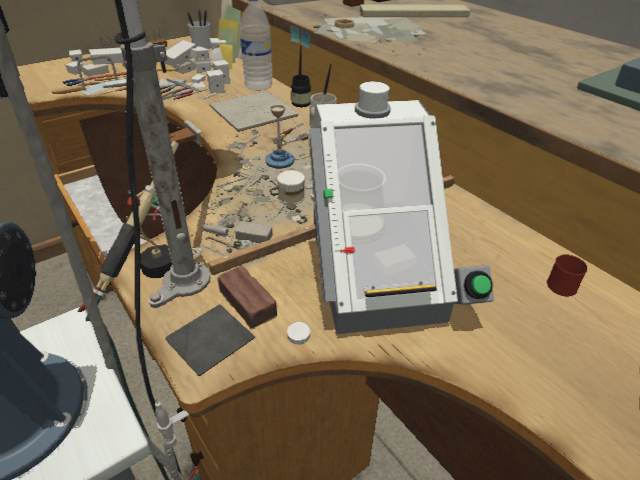

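View pics/top0.png

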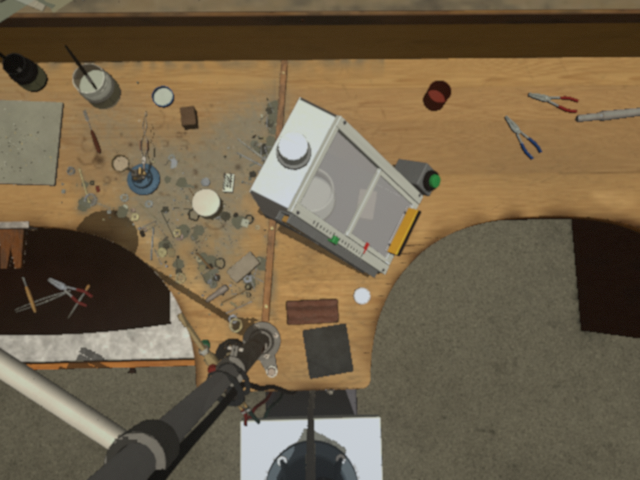

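Scene picture: button (480,284), lip (400,290), marker (329,193), pointer (347,250); a pillar stands at (180,285) running up to about (145,45). Top picture: button (432,181), lip (404,232), marker (334,239), pointer (366,247), pillar foot at (265,340), head at about (140,435).

```bash
cat > h.py <<'E'
from bench import *
import cv2,numpy as np
from scipy.spatial.transform import Rotation as R
def ray(n,uv,c=None):
    c=c or get_calibration(n);K=np.array(c["intrinsics"]);T=np.array(c["world_from_camera"])
    x=np.array([(uv[0]-K[0,2])/K[0,0],(uv[1]-K[1,2])/K[1,1]])
    if n=="wrist":
        r=np.linalg.norm(x);d=np.r_[x/max(r,1e-9)*np.sin(r),np.cos(r)]
    else: d=np.r_[x,1]
    d=T[:3,:3]@d;return T[:3,3],d/np.linalg.norm(d)
def meet(rs):
    A=sum(np.eye(3)-np.outer(d,d) for o,d in rs);b=sum((np.eye(3)-np.outer(d,d))@o for o,d in rs)
    p=np.linalg.solve(A,b);return p,[1e3*np.linalg.norm(np.cross(p-o,d)) for o,d in rs]
def onz(r,z): o,d=r;return o+d*(z-o[2])/d[2]
def blob(im,name):
    h=cv2.cvtColor(im,cv2.COLOR_RGB2HSV);H,S,V=cv2.split(h)
    m={"green":(H>50)&(H<85)&(S>130)&(V>60),"red":((H<5)|(H>175))&(S>170)&(V>120),"yellow":(H>15)&(H<30)&(S>190)&(V>150)}[name]
    n,_,st,ce=cv2.connectedComponentsWithStats(m.astype(np.uint8))
    return [(ce[i].round(1).tolist(),st[i].tolist()) for i in range(1,n) if st[i][4]>8]
E
python3 - <<'E'
from h import *
for n in ["scene","top"]:
    im=cv2.imread(f"pics/{n}0.png")[:,:,::-1].copy()
    for c in ["green","red","yellow"]: print(n,c,blob(im,c))
P=lambda a,b:meet([ray("scene",a),ray("top",b)])
print("foot",onz(ray("top",(265,340)),0),onz(ray("scene",(182,287)),0))
print("pillar mid: scene vs top")
o,d=ray("top",(140,435))
for z in (.1,.2,.3,.4,.5,.6,.7,.8):
    p=onz((o,d),z);q=onz(ray("top",(235,370)),z)
    out=[]
    for w in(p,q):
        c=get_calibration("scene");T=np.linalg.inv(c["world_from_camera"]);x=np.array(c["intrinsics"])@(T[:3,:3]@w+T[:3,3]);out.append((x[:2]/x[2]).round())
    print(z,p.round(3),out)
E
```

```text
scene green [([327.7, 193.3], [324, 190, 9, 9, 62]), ([480.8, 284.2], [471, 275, 20, 19, 300])]
scene red [([348.9, 250.0], [344, 248, 10, 5, 40])]
scene yellow []
top green [([433.9, 180.4], [429, 174, 10, 14, 101]), ([334.2, 239.7], [331, 237, 7, 6, 23])]
top red [([365.9, 245.8], [365, 244, 3, 5, 9])]
top yellow [([403.0, 229.7], [390, 210, 27, 43, 283])]
foot [0.32854634 0.09962431 0.        ] [0.3103132  0.09931856 0.        ]
pillar mid: scene vs top
0.1 [0.154 0.346 0.1  ] [array([ 43., 209.]), array([144., 237.])]
0.2 [0.181 0.312 0.2  ] [array([ 45., 167.]), array([143., 192.])]
0.3 [0.208 0.278 0.3  ] [array([ 48., 118.]), array([143., 139.])]
0.4 [0.235 0.244 0.4  ] [array([51., 59.]), array([142.,  76.])]
0.5 [0.262 0.21  0.5  ] [array([ 54., -12.]), array([142.,  -1.])]
0.6 [0.289 0.175 0.6  ] [array([  59., -100.]), array([141., -95.])]
0.7 [0.316 0.141 0.7  ] [array([  64., -212.]), array([ 140., -213.])]
0.8 [0.344 0.107 0.8  ] [array([  71., -360.]), array([ 138., -367.])]
```

```bash
python3 - <<'E'
from h import *
t=cv2.imread("pics/top0.png")[260:480,0:400];s=cv2.imread("pics/scene0.png")[0:320,0:260]
w=get_image("wrist")[:,:,::-1]
c=np.zeros((600,800,3),np.uint8)
c[:220,:400]=t; a=cv2.resize(t[:,:270],(400,326));c[220:546,:400]=a
c[:320,400:660]=s;c[325:600,410:777]=cv2.resize(w,(367,275))
cv2.imwrite("pics/c1.png",c)
c=get_calibration("wrist");print(np.round(c["intrinsics"],1).tolist(),np.round(c["world_from_camera"],3).tolist())
P=lambda a,b:meet([ray("scene",a),ray("top",b)])
for n,a,b in [("btn",(480.8,284.2),(433.9,180.4)),("mark",(327.7,193.3),(334.2,239.7)),("ptr",(348.9,250),(365.9,245.8)),("lip",(400,290),(403,229.7))]:print(n,P(a,b))
E
```

```text
[[371.6, 0.0, 326.0], [0.0, 371.6, 239.1], [0.0, 0.0, 1.0]] [[0.305, 0.91, 0.282, 0.117], [0.952, -0.291, -0.093, 0.617], [-0.003, 0.297, -0.955, 0.372], [0.0, 0.0, 0.0, 1.0]]
btn (array([ 0.67262538, -0.28236559,  0.10696862]), [np.float64(1.3756269029343369), np.float64(1.3756269029342858)])
mark (array([ 0.5336631 , -0.05400443,  0.21028008]), [np.float64(1.8094926102730844), np.float64(1.8094926102730362)])
ptr (array([ 0.52717369, -0.12337083,  0.14015307]), [np.float64(2.104996928625305), np.float64(2.104996928625436)])
lip (array([ 0.56497688, -0.21072956,  0.09814721]), [np.float64(2.2143964051112897), np.float64(2.214396405111311)])
```

View pics/c1.png

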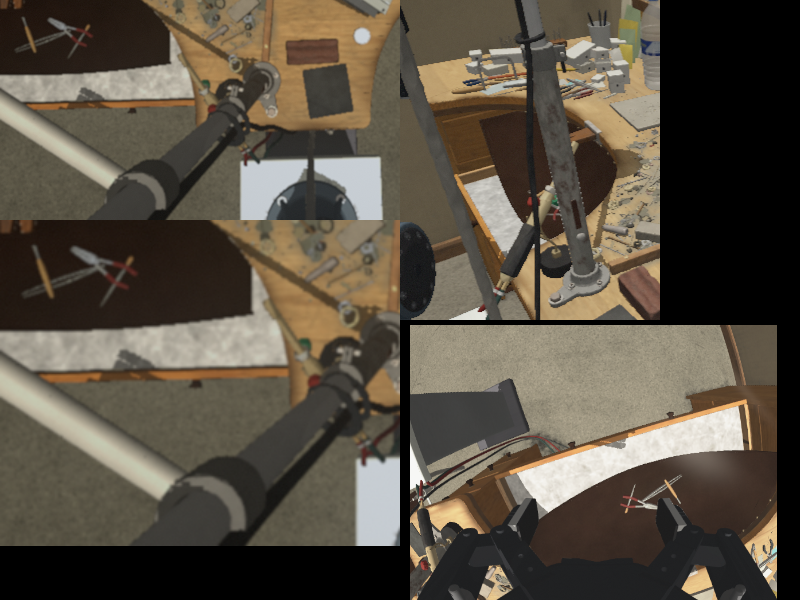

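```bash
python3 - <<'E'
from h import *
def proj(n,w):
    c=get_calibration(n);T=np.linalg.inv(c["world_from_camera"]);x=np.array(c["intrinsics"])@(T[:3,:3]@w+T[:3,3]);return (x[:2]/x[2]).round()
for p in [(311,395),(311,430),(311,465)]:
    print(p,[(z,proj("scene",onz(ray("top",p),z)).tolist(),onz(ray("top",p),z).round(2).tolist()) for z in (0,.1,.2,.3,.4,.5)])
for z in (0,.1,.2,.3,.4,.6): print(z,proj("scene",np.array([0.,0,z])),proj("top",np.array([0.,0,z])))
# white tube, dark edges
print([ (z,onz(ray("top",(20,375)),z).round(2).tolist()) for z in (.2,.4,.6,.8,.9)])
E
```

```text
(311, 395) [(0, [146.0, 351.0], [0.2, -0.0, 0.0]), (0.1, [146.0, 303.0], [0.22, -0.0, 0.1]), (0.2, [145.0, 248.0], [0.24, -0.0, 0.2]), (0.3, [144.0, 185.0], [0.26, -0.0, 0.3]), (0.4, [144.0, 110.0], [0.28, -0.0, 0.4]), (0.5, [143.0, 21.0], [0.3, -0.0, 0.5])]
(311, 430) [(0, [98.0, 373.0], [0.13, -0.0, 0.0]), (0.1, [98.0, 323.0], [0.15, -0.0, 0.1]), (0.2, [99.0, 265.0], [0.18, -0.0, 0.2]), (0.3, [100.0, 198.0], [0.21, -0.0, 0.3]), (0.4, [102.0, 120.0], [0.23, -0.0, 0.4]), (0.5, [103.0, 27.0], [0.26, -0.0, 0.5])]
(311, 465) [(0, [45.0, 398.0], [0.05, -0.0, 0.0]), (0.1, [48.0, 344.0], [0.08, -0.0, 0.1]), (0.2, [50.0, 283.0], [0.12, -0.0, 0.2]), (0.3, [53.0, 213.0], [0.15, -0.0, 0.3]), (0.4, [57.0, 131.0], [0.19, -0.0, 0.4]), (0.5, [61.0, 33.0], [0.22, -0.0, 0.5])]
0 [  7. 416.] [311. 489.]
0.1 [-22. 374.] [311. 509.]
0.2 [-57. 323.] [311. 534.]
0.3 [-100.  260.] [311. 565.]
0.4 [-156.  181.] [312. 605.]
0.6 [-327.  -66.] [312. 736.]
[(0.2, [0.29, 0.54, 0.2]), (0.4, [0.32, 0.42, 0.4]), (0.6, [0.35, 0.3, 0.6]), (0.8, [0.38, 0.19, 0.8]), (0.9, [0.4, 0.13, 0.9])]
```

```bash
python3 - <<'E'
from h import *
def plane(n,a,b):
    o,d=ray(n,a);_,e=ray(n,b);m=np.cross(d,e);m/=np.linalg.norm(m);return m,m@o
def line(p,q,nm):
    d=np.cross(p[0],q[0]);d/=np.linalg.norm(d);A=np.array([p[0],q[0],d])
    P=np.linalg.solve(A,[p[1],q[1],0]);print(nm,d.round(3),[ (P+d*t).round(2).tolist() for t in np.arange(-1,1.1,.25)])
g=plane("scene",(40,130),(80,260));k=plane("scene",(130,100),(138,310));pil=plane("scene",(147,70),(180,260))
w=plane("top",(20,374),(120,438));r=plane("top",(311,395),(311,470));pt=plane("top",(262,345),(150,440))
line(g,w,"grey-white");line(g,r,"grey-rod");line(k,w,"black-white");line(k,r,"black-rod");line(k,pt,"black-pillar");line(pil,pt,"pillar");line(g,pt,"grey-pillar")
E
```

```text
grey-white [ 0.024  0.653 -0.757] [[0.17, -0.34, 1.03], [0.18, -0.18, 0.84], [0.18, -0.01, 0.66], [0.19, 0.15, 0.47], [0.19, 0.31, 0.28], [0.2, 0.48, 0.09], [0.21, 0.64, -0.1], [0.21, 0.8, -0.29], [0.22, 0.97, -0.48]]
grey-rod [-0.052 -0.002 -0.999] [[0.2, -0.0, 0.99], [0.19, -0.0, 0.74], [0.17, -0.0, 0.49], [0.16, -0.0, 0.24], [0.15, -0.0, -0.01], [0.14, -0.0, -0.26], [0.12, -0.0, -0.51], [0.11, -0.0, -0.76], [0.1, -0.0, -1.01]]
black-white [ 0.11   0.726 -0.679] [[0.36, -0.24, 1.27], [0.38, -0.06, 1.1], [0.41, 0.12, 0.93], [0.44, 0.3, 0.76], [0.47, 0.48, 0.59], [0.49, 0.66, 0.42], [0.52, 0.85, 0.25], [0.55, 1.03, 0.08], [0.58, 1.21, -0.09]]
black-rod [-0.186  0.001 -0.982] [[0.37, -0.0, 0.95], [0.33, -0.0, 0.7], [0.28, -0.0, 0.46], [0.23, -0.0, 0.21], [0.19, -0.0, -0.04], [0.14, -0.0, -0.28], [0.09, -0.0, -0.53], [0.05, -0.0, -0.77], [-0.0, -0.0, -1.02]]
black-pillar [-0.138  0.145 -0.98 ] [[0.39, 0.04, 0.97], [0.36, 0.08, 0.73], [0.32, 0.11, 0.48], [0.29, 0.15, 0.24], [0.25, 0.19, -0.01], [0.22, 0.22, -0.25], [0.18, 0.26, -0.5], [0.15, 0.29, -0.74], [0.11, 0.33, -0.99]]
pillar [-0.031  0.01  -0.999] [[0.35, 0.1, 0.99], [0.34, 0.1, 0.74], [0.33, 0.1, 0.49], [0.32, 0.1, 0.24], [0.32, 0.11, -0.01], [0.31, 0.11, -0.26], [0.3, 0.11, -0.51], [0.29, 0.11, -0.76], [0.29, 0.12, -1.01]]
grey-pillar [-0.048  0.032 -0.998] [[0.23, 0.25, 1.0], [0.21, 0.26, 0.75], [0.2, 0.27, 0.5], [0.19, 0.27, 0.25], [0.18, 0.28, 0.0], [0.16, 0.29, -0.25], [0.15, 0.3, -0.5], [0.14, 0.31, -0.75], [0.13, 0.31, -1.0]]
```

{"method": "jog_arm", "body": {
  "linear": [
    [0,0,-0.04],
    [0,0,-0.04],
    [0,0,-0.04],
    [0,-0.02,-0.02],
    [0,-0.02,0]
  ],
  "turn": [
    [0,0,0],
    [0,0,0],
    [0.12,0,0],
    [0.12,0,0],
    [0.12,0,0]
  ]
}}

```text
time: 0.57
ee_pos: [0.1801, 0.5613, 0.3732]
orientation: [-0.471, -3.017, 0.495]
wrist_force: [-0.3, 0.5, 0.3]
width: 0.0854
finger_force: 0.0
```

{"method": "jog_arm", "body": {
  "linear": [
    [0,-0.02,0],
    [0,-0.02,0],
    [0,-0.02,0],
    [0,0,0],
    [0,0,0]
  ],
  "turn": [
    [0.12,0,0],
    [0.12,0,0],
    [0.12,0,0],
    [0,0,0],
    [0,0,0]
  ]
}}

```text
time: 0.98
ee_pos: [0.1631, 0.5092, 0.3916]
orientation: [-0.44, -2.828, 1.017]
wrist_force: [-0.1, -0.2, -0.5]
width: 0.0852
finger_force: 0.0
```

```bash
python3 - <<'E'
from h import *
c=get_calibration("wrist");print(np.round(c["world_from_camera"],3).tolist())
s=get_state();print(s["time"],s["joint_positions"],s["ee_pos"],s["orientation"])
a=get_image("wrist")[:,:,::-1];b=get_image("top")[:,:,::-1]
o=np.zeros((480,800,3),np.uint8);o[:360,:480]=cv2.resize(a,(480,360));o[:480,480:]=b[:,:320]
cv2.imwrite("pics/c2.png",o);cv2.imwrite("pics/w2.png",a)
E
```

```text
[[0.235, 0.967, 0.097, 0.117], [0.734, -0.111, -0.67, 0.618], [-0.638, 0.229, -0.736, 0.501], [0.0, 0.0, 0.0, 1.0]]
0.9833 [ 1.1068047   0.59923392  1.03686442 -0.1201351   2.18662336 -0.18986246] [0.16313999 0.50917255 0.39158099] [-0.44009153 -2.82755718  1.01663347]
```

View pics/c2.png

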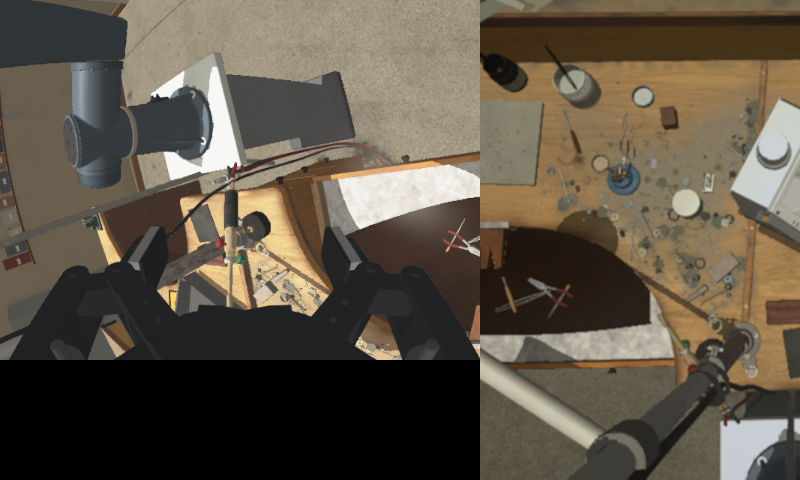

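The wrist picture shows the robot's base and shoulder at the left, the pillar at (150–230,270–240), and a thin grey pole running from (235,165) to (0,250), which appears upright. I'll locate the pole.

```bash
python3 - <<'E'
from h import *
a=cv2.imread("pics/w2.png");a=cv2.resize(a[180:360,:420],(800,343))
s=cv2.imread("pics/scene0.png")[0:480,0:260];o=np.zeros((600,800,3),np.uint8);o[:343]=a
t=cv2.imread("pics/top0.png")[340:480,220:420];o[345:595,0:357]=cv2.resize(t,(357,250));o[345:595,400:635]=cv2.resize(s[240:480,0:226],(235,250));cv2.imwrite("pics/c3.png",o)
rs=[("wrist",(314,222)),("wrist",(140,288)),("scene",(40,130)),("scene",(80,260))]
L=[]
for n,p in rs:
    o,d=ray(n,p);L.append((o,d));print(n,o.round(3),d.round(3))
for i in(0,1):
  for j in (2,3):
    A=np.array([L[i][1][:2],-L[j][1][:2]]).T;t=np.linalg.solve(A,(L[j][0]-L[i][0])[:2]);print((L[i][0]+L[i][1]*t[0]).round(3),(L[j][0]+L[j][1]*t[1]).round(3))
E
```

```text
wrist [0.117 0.618 0.502] [ 0.045 -0.687 -0.725]
wrist [0.117 0.618 0.502] [ 0.094 -0.947 -0.307]
scene [ 0.128 -0.576  0.654] [ 0.067  0.915 -0.398]
scene [ 0.128 -0.576  0.654] [ 0.045  0.796 -0.604]
[ 0.164 -0.09  -0.245] [ 0.164 -0.09   0.443]
[ 0.159 -0.024 -0.175] [ 0.159 -0.024  0.236]
[0.174 0.045 0.317] [0.174 0.045 0.384]
[0.167 0.112 0.338] [0.167 0.112 0.132]
```

View pics/c3.png

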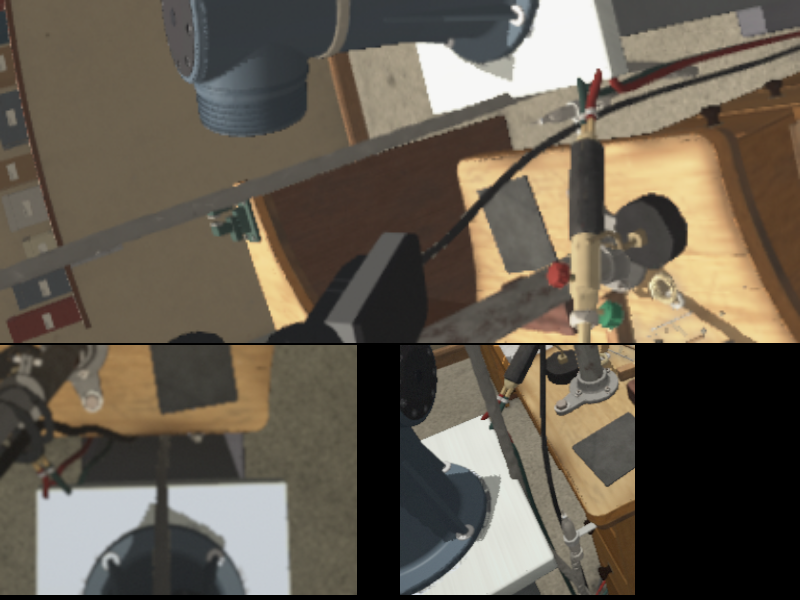

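{"method": "jog_arm", "body": {
  "linear": [
    [0,-0.026,-0.03],
    [0,-0.026,-0.03],
    [0,-0.026,-0.03],
    [0,-0.026,-0.03],
    [0,-0.026,-0.03]
  ],
  "turn": [
    [0,0,0],
    [0,0,0],
    [0,0,0],
    [0,0,0],
    [0,0,0]
  ]
}}

```text
time: 1.5
ee_pos: [0.1612, 0.5035, 0.5943]
orientation: [-0.441, -2.83, 1.013]
wrist_force: [0.5, 0.4, 0.0]
width: 0.0853
finger_force: 0.0
```

{"method": "jog_arm", "body": {
  "linear": [
    [0,-0.026,-0.03],
    [0,-0.026,-0.03],
    [0,0,0],
    [0,0,0],
    [0,0,0]
  ],
  "turn": [
    [0,0,0],
    [0,0,0],
    [0.1,0,0],
    [0.1,0,0],
    [0,0,0]
  ]
}}

```text
time: 1.92
ee_pos: [0.1578, 0.454, 0.5841]
orientation: [-0.415, -2.753, 1.218]
wrist_force: [-0.5, 0.5, -2.8]
width: 0.0855
finger_force: 0.0
```

```bash
python3 - <<'E'
from h import *
c=get_calibration("wrist");print(np.round(c["world_from_camera"],3).tolist())
s=get_state();print(s["time"],s["joint_positions"],s["ee_pos"],s["orientation"])
a=get_image("wrist")[:,:,::-1]
cv2.imwrite("pics/w3.png",a)
E
```

```text
[[0.206, 0.974, 0.09, 0.113], [0.642, -0.065, -0.764, 0.576], [-0.739, 0.216, -0.638, 0.678], [0.0, 0.0, 0.0, 1.0]]
1.9167 [ 1.09478337  0.50155383  0.79958161 -0.30828833  2.64118236 -0.38579676] [0.15779291 0.45403641 0.58406428] [-0.41464627 -2.75281316  1.21759686]
```

View pics/w3.png

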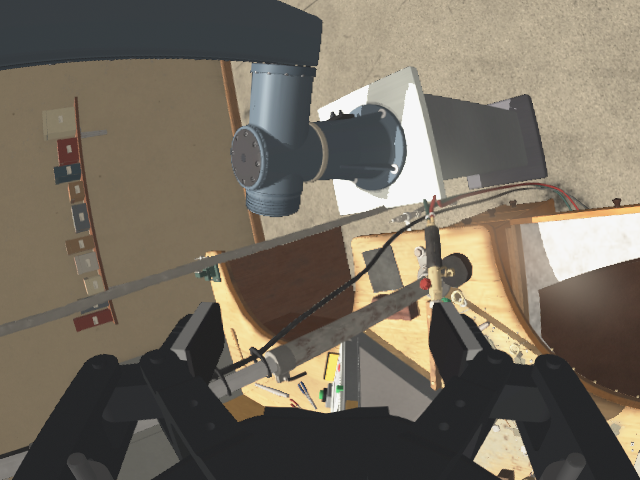

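```bash
python3 - <<'E'
from h import *
def plane(r,s):
    m=np.cross(r[1],s[1]);m/=np.linalg.norm(m);return m,m@r[0]
c3=get_calibration("wrist");K=c3["intrinsics"]
c2={"intrinsics":K,"world_from_camera":[[0.235, 0.967, 0.097, 0.117], [0.734, -0.111, -0.67, 0.618], [-0.638, 0.229, -0.736, 0.501], [0.0, 0.0, 0.0, 1.0]]}
w3=[ray("wrist",p,c3) for p in [(384,207),(200,267),(3,330)]]
# wrist2 crop c3.png: scale 420/800, row offset 180
w2=[ray("wrist",(x*.525,180+y*.525),c2) for x,y in [(510,98),(300,180),(10,275)]]
sc=[ray("scene",(40,130)),ray("scene",(80,260))]; tp=[ray("top",(311,395)),ray("top",(311,470))]
def line(p,q,nm):
    d=np.cross(p[0],q[0]);s=np.linalg.norm(d);d/=s
    P=np.linalg.solve(np.array([p[0],q[0],d]),[p[1],q[1],0]);print(nm,s.round(3),[ (P+d*t).round(3).tolist() for t in (-.5,0,.5,1)])
pl={"w3":plane(w3[0],w3[2]),"w2":plane(w2[0],w2[2]),"sc":plane(*sc),"tp":plane(*tp)}
for a,b in [("w3","w2"),("w3","sc"),("w3","tp"),("w2","sc"),("w2","tp"),("sc","tp")]:line(pl[a],pl[b],a+b)
for r in w3+w2: t=-r[0][1]/r[1][1];print("y=0 at",(r[0]+t*r[1]).round(3))
E
```

```text
w3w2 0.026 [[0.161, 0.04, 0.5], [0.153, -0.06, 0.01], [0.146, -0.159, -0.48], [0.138, -0.259, -0.97]]
w3sc 0.196 [[0.17, -0.052, 0.49], [0.148, -0.013, -0.008], [0.126, 0.027, -0.505], [0.104, 0.067, -1.003]]
w3tp 0.993 [[0.165, -0.002, 0.494], [0.147, -0.003, -0.005], [0.129, -0.004, -0.505], [0.111, -0.005, -1.005]]
w2sc 0.172 [[0.169, -0.066, 0.489], [0.149, -0.005, -0.007], [0.129, 0.055, -0.503], [0.109, 0.115, -0.998]]
w2tp 0.995 [[0.164, -0.002, 0.495], [0.149, -0.003, -0.005], [0.133, -0.004, -0.504], [0.118, -0.005, -1.004]]
sctp 0.997 [[0.175, -0.002, 0.492], [0.149, -0.003, -0.008], [0.123, -0.004, -0.507], [0.097, -0.005, -1.006]]
y=0 at [ 0.147  0.    -0.004]
y=0 at [0.167 0.    0.469]
y=0 at [0.176 0.    0.802]
y=0 at [ 0.148  0.    -0.004]
y=0 at [0.165 0.    0.263]
y=0 at [0.165 0.    0.541]
```

```bash
cat >> h.py <<'E'
def fk(q,P):
    h,L1,L2,L3,d,e=P;Z=lambda a:R.from_euler('z',a);Y=lambda a:R.from_euler('y',a)
    r=Z(q[0]);p=np.array([0,0,h]);p=p+r.apply([0,d,0]);r=r*Y(q[1]);pe=p+r.apply([0,0,L1]);r=r*Y(q[2])
    pw=pe+r.apply([e,0,L2]);r=r*Z(q[3])*Y(q[4]);pt=pw+r.apply([0,0,L3]);r=r*Z(q[5]);return pt,r,pw,pe
E
python3 - <<'E'
from h import *
from scipy.optimize import least_squares
S=[([1.08251322,.528489061,1.43392169,0,1.18136706,-.178462061],[0.19016412,0.59461338,0.23031337],[-0.48460743,-3.10327262,0.00324652]),
([1.1068047,0.59923392,1.03686442,-0.1201351,2.18662336,-0.18986246],[0.16313999,0.50917255,0.39158099],[-0.44009153,-2.82755718,1.01663347]),
([1.09478337,0.50155383,0.79958161,-0.30828833,2.64118236,-0.38579676],[0.15779291,0.45403641,0.58406428],[-0.41464627,-2.75281316,1.21759686])]
f=lambda P:np.concatenate([fk(q,P)[0]-t for q,t,_ in S])
s=least_squares(f,[.2,.4,.4,.25,.1,0]);print(s.x.round(4),s.fun.round(4))
for q,t,o in S:
    pt,r,pw,pe=fk(q,s.x);print((R.from_rotvec(o).inv()*r).as_rotvec().round(3),pw.round(3),pe.round(3))
E
```

```text
[0.2742 0.588  0.3917 0.2967 0.111  0.1141] [-0.  0. -0.  0.  0.  0.  0. -0. -0.]
[-0.     0.    -1.571] [0.19  0.595 0.527] [0.041 0.314 0.782]
[ 0.     0.    -1.571] [0.221 0.689 0.62 ] [0.049 0.346 0.76 ]
[ 0.     0.    -1.571] [0.218 0.665 0.784] [0.031 0.302 0.79 ]
```

```bash
cat >> h.py <<'E'
from scipy.linalg import logm,expm
from scipy.optimize import least_squares
PP=[0.2742,0.588,0.3917,0.2967,0.111,0.1141]
lo=np.array([-3.08,-.75,.22,-1.43,0,-2.85]);hi=np.array([3.08,2.2,2.44,4.57,2.65,2.85])
def T(p,r): M=np.eye(4);M[:3,:3]=r.as_matrix();M[:3,3]=p;return M
def Tq(q): a=fk(q,PP);return T(a[0],a[1]*R.from_euler('z',np.pi/2))
def cur(): s=get_state();return T(s["ee_pos"],R.from_rotvec(s["orientation"])),s["joint_positions"]
def ik(M,q0):
    def f(q): A=Tq(q);return np.r_[A[:3,3]-M[:3,3],.3*R.from_matrix(A[:3,:3].T@M[:3,:3]).as_rotvec()]
    s=least_squares(f,np.clip(q0,lo+1e-6,hi-1e-6),bounds=(lo,hi));return s.x,np.abs(s.fun).max()
def plan(M0,q,M1,n,every=1):
    S=np.real(expm(logm(np.linalg.inv(M0)@M1)/n));v=S[:3,3];w=R.from_matrix(S[:3,:3]).as_rotvec()
    print("ROW x%d"%n,v.round(4).tolist(),w.round(4).tolist())
    for i in range(n):
        M0=M0@S;q1,e=ik(M0,q);dq=np.abs(q1-q).max();q=q1;a=fk(q,PP)
        if i%every==0 or i==n-1: print(i,q.round(2),"e%.4f dq%.2f"%(e,dq),"tcp",a[0].round(3),"wr",a[2].round(3),"el",a[3].round(3))
    return M0,q
E
python3 - <<'E'
from h import *
M,q=cur();print(q.round(3))
def down(q1,s,z,yaw):  # tool down at lateral .111, s along q1
    p=[.111*-np.sin(q1)+s*np.cos(q1),.111*np.cos(q1)+s*np.sin(q1),z];return p,R.from_euler('zx',[yaw,np.pi])
p,r=down(q[0],.10,.45,0)
r=R.from_rotvec([-0.48460743,-3.10327262,0.00324652])
A=T(p,r);M1,q1=plan(M,q,A,15,2)
# base swing to q1=-30deg
dz=-.52-q1[0];Rz=R.from_euler('z',dz);B=T(Rz.apply(M1[:3,3]),Rz*R.from_matrix(M1[:3,:3]))
M2,q2=plan(M1,q1,B,15,3)
E
```

```text
[ 1.095  0.501  0.793 -0.307  2.644 -0.385]
ROW x15 [0.0072, -0.0186, 0.019] [-0.0549, 0.0015, 0.0006]
0 [ 1.09  0.43  0.88 -0.26  2.58 -0.34] e0.0000 dq0.09 tcp [0.143 0.431 0.587] wr [0.2   0.63  0.799] el [0.013 0.268 0.809]
2 [ 1.09  0.29  1.05 -0.19  2.45 -0.28] e0.0000 dq0.08 tcp [0.114 0.385 0.584] wr [0.164 0.56  0.818] el [-0.023  0.198  0.838]
4 [ 1.09  0.15  1.21 -0.14  2.32 -0.24] e0.0000 dq0.08 tcp [0.085 0.339 0.575] wr [0.128 0.488 0.827] el [-0.059  0.127  0.856]
6 [ 1.09  0.01  1.36 -0.1   2.2  -0.22] e0.0000 dq0.07 tcp [0.056 0.294 0.56 ] wr [0.091 0.416 0.828] el [-0.096  0.055  0.862]
8 [ 1.09 -0.13  1.51 -0.07  2.09 -0.2 ] e0.0000 dq0.07 tcp [0.028 0.251 0.54 ] wr [0.055 0.344 0.821] el [-0.134 -0.016  0.857]
10 [ 1.09 -0.27  1.65 -0.05  1.98 -0.19] e0.0000 dq0.07 tcp [-0.     0.211  0.515] wr [0.018 0.274 0.804] el [-0.17  -0.086  0.841]
12 [ 1.09 -0.41  1.78 -0.02  1.88 -0.18] e0.0000 dq0.07 tcp [-0.027  0.174  0.485] wr [-0.018  0.206  0.78 ] el [-0.206 -0.154  0.814]
14 [ 1.09 -0.55  1.91  0.    1.78 -0.17] e0.0000 dq0.07 tcp [-0.053  0.14   0.45 ] wr [-0.053
[... 172 characters left out ...]
0.45 ] wr [-0.037  0.145  0.747] el [-0.261 -0.194  0.776]
3 [ 0.66 -0.55  1.91  0.    1.78 -0.17] e0.0000 dq0.11 tcp [0.01  0.149 0.45 ] wr [0.011 0.149 0.747] el [-0.31  -0.101  0.776]
6 [ 0.34 -0.55  1.91  0.    1.78 -0.17] e0.0000 dq0.11 tcp [0.057 0.138 0.45 ] wr [0.058 0.138 0.747] el [-0.326  0.002  0.776]
9 [ 0.02 -0.55  1.91  0.    1.78 -0.17] e0.0000 dq0.11 tcp [0.098 0.113 0.45 ] wr [0.099 0.113 0.747] el [-0.308  0.105  0.776]
12 [-0.3  -0.55  1.91  0.    1.78 -0.17] e0.0000 dq0.11 tcp [0.129 0.076 0.45 ] wr [0.129 0.076 0.747] el [-0.259  0.198  0.776]
14 [-0.52 -0.55  1.91  0.    1.78 -0.17] e0.0000 dq0.11 tcp [0.142 0.047 0.45 ] wr [0.142 0.046 0.747] el [-0.211  0.249  0.776]
```

{"method": "jog_arm", "body": {
  "hand": 0,
  "linear": [
    [0.0072,-0.0186,0.019],
    [0.0072,-0.0186,0.019],
    [0.0072,-0.0186,0.019],
    [0.0072,-0.0186,0.019],
    [0.0072,-0.0186,0.019]
  ],
  "turn": [
    [-0.055,0.0015,0],
    [-0.055,0.0015,0],
    [-0.055,0.0015,0],
    [-0.055,0.0015,0],
    [-0.055,0.0015,0]
  ]
}}

```text
time: 2.38
ee_pos: [0.0845, 0.3391, 0.5783]
orientation: [-0.446, -2.933, 0.808]
wrist_force: [-0.6, 1.3, -0.2]
width: 0.0253
finger_force: 0.0
```

{"method": "jog_arm", "body": {
  "linear": [
    [0.0072,-0.0186,0.019],
    [0.0072,-0.0186,0.019],
    [0.0072,-0.0186,0.019],
    [0.0072,-0.0186,0.019],
    [0.0072,-0.0186,0.019]
  ],
  "turn": [
    [-0.055,0.0015,0],
    [-0.055,0.0015,0],
    [-0.055,0.0015,0],
    [-0.055,0.0015,0],
    [-0.055,0.0015,0]
  ]
}}

```text
time: 2.8
ee_pos: [0.0139, 0.2311, 0.5313]
orientation: [-0.464, -3.047, 0.4]
wrist_force: [0.6, -0.8, 0.8]
width: 0.0001
finger_force: 0.0
```

{"method": "jog_arm", "body": {
  "linear": [
    [0.0072,-0.0186,0.019],
    [0.0072,-0.0186,0.019],
    [0.0072,-0.0186,0.019],
    [0.0072,-0.0186,0.019],
    [0.0072,-0.0186,0.019]
  ],
  "turn": [
    [-0.055,0.0015,0],
    [-0.055,0.0015,0],
    [-0.055,0.0015,0],
    [-0.055,0.0015,0],
    [-0.055,0.0015,0]
  ]
}}

```text
time: 3.22
ee_pos: [-0.052, 0.1402, 0.4523]
orientation: [0.473, 3.106, 0.023]
wrist_force: [-0.3, -0.5, 1.0]
width: 0.0004
finger_force: 0.0
```

Lands as predicted. Swing the base to q1 ≈ −0.3.

{"method": "jog_arm", "body": {
  "linear": [
    [-0.0113,0.008,0],
    [-0.0113,0.008,0],
    [-0.0113,0.008,0],
    [-0.0113,0.008,0],
    [-0.0113,0.008,0]
  ],
  "turn": [
    [0,0,0.0927],
    [0,0,0.0927],
    [0,0,0.0927],
    [0,0,0.0927],
    [0,0,0.0927]
  ]
}}

```text
time: 3.63
ee_pos: [0.0175, 0.1494, 0.453]
orientation: [1.179, 2.911, 0.018]
wrist_force: [0.7, -0.1, -0.1]
width: 0.0001
finger_force: 0.0
```

{"method": "jog_arm", "body": {
  "linear": [
    [-0.0113,0.008,0],
    [-0.0113,0.008,0],
    [-0.0113,0.008,0],
    [-0.0113,0.008,0],
    [-0.0113,0.008,0]
  ],
  "turn": [
    [0,0,0.0927],
    [0,0,0.0927],
    [0,0,0.0927],
    [0,0,0.0927],
    [0,0,0.0927]
  ]
}}

```text
time: 4.05
ee_pos: [0.0828, 0.1263, 0.4528]
orientation: [1.817, 2.562, 0.014]
wrist_force: [0.1, -0.3, 0.3]
width: -0.0
finger_force: 0.0
```

{"method": "jog_arm", "body": {
  "linear": [
    [-0.0113,0.008,0],
    [-0.0113,0.008,0],
    [-0.0113,0.008,0],
    [-0.0113,0.008,0],
    [-0.0113,0.008,0]
  ],
  "turn": [
    [0,0,0.0927],
    [0,0,0.0927],
    [0,0,0.0927],
    [0,0,0.0927],
    [0,0,0.0927]
  ]
}}

```text
time: 4.47
ee_pos: [0.1305, 0.0765, 0.4525]
orientation: [2.357, 2.075, 0.011]
wrist_force: [-0.3, -0.0, 0.4]
width: -0.0
finger_force: 0.0
```

```bash
python3 - <<'E'
from h import *
c=get_calibration("wrist");K=np.array(c["intrinsics"]);print(np.round(c["world_from_camera"],3).tolist())
M,q=cur();print(q.round(3),M.round(3).tolist())
s=get_image("scene")[:,:,::-1];w=get_image("wrist")[:,:,::-1];t=get_image("top")[:,:,::-1]
o=np.zeros((560,800,3),np.uint8);o[:480,:300]=s[:,:300];o[:300,300:700]=cv2.resize(w,(400,300));o[305:560,300:640]=cv2.resize(t,(340,255));cv2.imwrite("pics/c4.png",o)
E
```

```text
[[0.992, -0.123, -0.031, 0.138], [-0.127, -0.948, -0.292, 0.15], [0.006, 0.293, -0.956, 0.595], [0.0, 0.0, 0.0, 1.0]]
[-0.308 -0.55   1.902  0.005  1.785 -0.181] [[0.126, 0.992, 0.006, 0.131], [0.992, -0.126, 0.003, 0.076], [0.004, 0.006, -1.0, 0.453], [0.0, 0.0, 0.0, 1.0]]
```

View pics/c4.png

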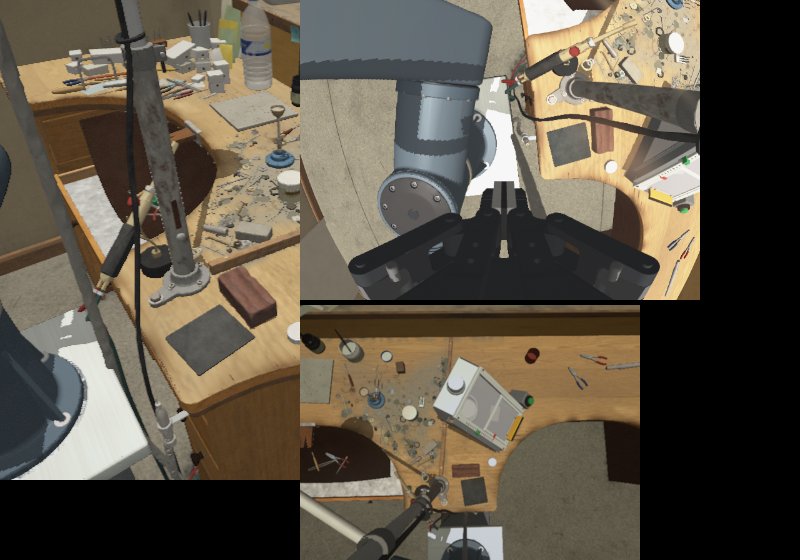

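The wrist view shows the shoulder and upper arm at left, and the pole coming up near the fingers at (515–545,105–215). The arm is clear so far. Next I'll fix the hood's heading from the foot of its front edge and the lip's ends.

```bash
python3 - <<'E'
from h import *
s=cv2.imread("pics/scene0.png");t=cv2.imread("pics/top0.png")
o=np.zeros((600,800,3),np.uint8)
o[:600,:400]=cv2.resize(s[180:330,  320:420],(400,600),interpolation=cv2.INTER_CUBIC)
a=cv2.resize(s[230:330,400:500],(400,400),interpolation=cv2.INTER_CUBIC);o[:400,400:]=a
b=cv2.resize(t[180:280,320:452],(396,300)[:2],interpolation=cv2.INTER_CUBIC);o[300:600,404:800]=b
for g in range(0,150,20): cv2.putText(o,str(180+g),(0,g*4+8),0,.35,(0,0,255))
cv2.imwrite("pics/c5.png",o)
E
```

```text
(no output)
```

View pics/c5.png

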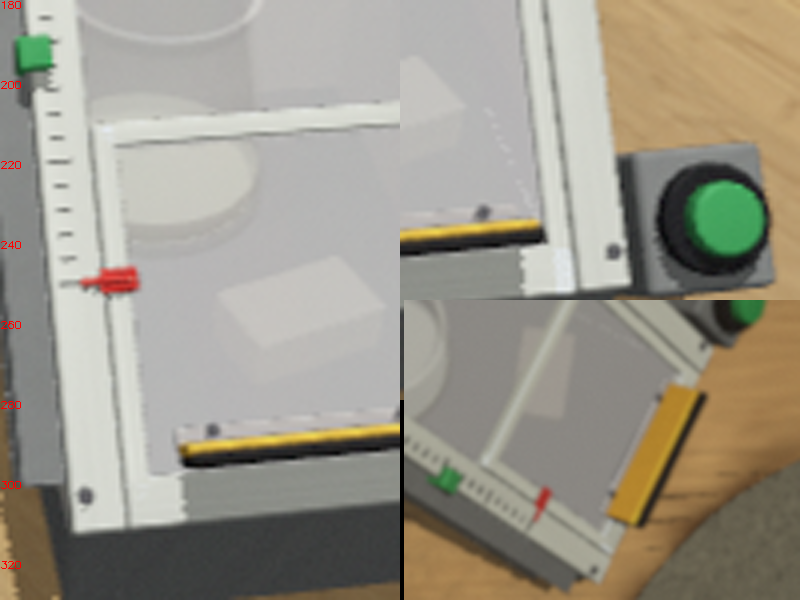

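The enlarged crops give these pixels. Pointer tip: scene (340,250.5), top (362,254). Marker: scene (328.7,193.2), top (333.7,239.3). Lip's outer lower edge ends: scene (366.2,296.2) and (436.2,290.5), top (398.7,255) and (420.7,211.7). Pin-to-pin scale ticks run along the left rail.

```bash
cat > pts.py <<'E'
from h import *
P=lambda a,b:meet([ray("scene",a),ray("top",b)])
D={"ptr":((340,250.5),(362,254)),"mark":((328.7,193.2),(333.7,239.3)),"lipL":((366.2,296.2),(398.7,255)),"lipR":((436.2,290.5),(420.7,211.7)),"btn":((481,284),(433.7,180.4))}
X={k:P(*v)[0] for k,v in D.items()}
E
python3 - <<'E'
from pts import *
for k in D: print(k,P(*D[k])[0].round(4),P(*D[k])[1][0].round(2))
y=X["lipL"]-X["lipR"];print("len",np.linalg.norm(y),y.round(3),"theta",np.degrees(np.arctan2(-y[0],y[1])))
a=onz(ray("scene",(337,328)),0);b=onz(ray("scene",(449,320)),0);print(a,b,np.linalg.norm(a-b),np.degrees(np.arctan2(-(a-b)[0],(a-b)[1])))
th=np.arctan2(-y[0],y[1])
for thd in (np.degrees(th),57,60):
    th=np.radians(thd);x=np.array([np.cos(th),np.sin(th),0]);yy=np.array([-np.sin(th),np.cos(th),0]);u=(x+[0,0,1])/2**.5;o=(-x+[0,0,1])/2**.5
    c=(X["lipL"]+X["lipR"])/2
    print(round(thd,1));[print("  ",k,(1e3*np.array([u@(v-c),yy@(v-c),o@(v-c)])).round(1)) for k,v in X.items()]
E
```

```text
ptr [ 0.5119 -0.1158  0.141 ] 0.05
mark [ 0.5352 -0.0535  0.2095] 1.06
lipL [ 0.5076 -0.1964  0.1067] 4.02
lipR [ 0.6035 -0.2501  0.1066] 1.26
btn [ 0.6729 -0.2821  0.107 ] 1.05
len 0.10994979937547093 [-0.096  0.054  0.   ] theta 60.76645376400548
[ 0.4865419  -0.14871346  0.        ] [ 0.65901618 -0.24995584  0.        ] 0.19999348769150627 59.58707350154487
60.8
   ptr [ 75.5  90.5 -27. ]
   mark [170.4 100.7 -25. ]
   lipL [ 0. 55.  0.]
   lipR [ -0. -55.  -0.]
   btn [   4.4 -131.1   -3.9]
57
   ptr [ 71.2  95.1 -22.6]
   mark [165.5 109.5 -20.1]
   lipL [-2.5 54.9  2.6]
   lipR [  2.5 -54.9  -2.6]
   btn [  10.5 -130.5  -10. ]
60
   ptr [ 74.6  91.5 -26.1]
   mark [169.5 102.5 -24. ]
   lipL [-0.5 55.   0.6]
   lipR [  0.5 -55.   -0.6]
   btn [   5.7 -131.1   -5.1]
```

```bash
cat >> pts.py <<'E'
th=np.radians(60.5);hx=np.array([np.cos(th),np.sin(th),0]);hy=np.array([-np.sin(th),np.cos(th),0]);zz=np.array([0,0,1.])
u=(hx+zz)/2**.5;o=(-hx+zz)/2**.5
def Rt(s): # tool z=-o, x=s*u
    z=-o;x=s*u;return R.from_matrix(np.array([x,np.cross(z,x),z]).T)
def seg(a,b,c): # distance of vertical line c to seg ab in xy
    a,b=a[:2],b[:2];t=np.clip((c-a)@(b-a)/((b-a)@(b-a)),0,1);return np.linalg.norm(a+t*(b-a)-c)
E
python3 - <<'E'
from pts import *
M,q=cur()
for s in (1,-1):
    for g in ([-.8,.5,1.5,0,1,0],[-.8,.5,1.5,0,1,2.5],[-.8,.5,1.5,0,1,-2.5],[-.8,.5,1.5,3.1,1,0],[-.8,.5,1.5,1.,1,1]):
        a=ik(T(X["btn"]+.05*o,Rt(s)),np.array(g));b=ik(T(X["lipL"]/2+X["lipR"]/2-.03*u,Rt(s)),a[0]);c=ik(T(X["lipL"]/2+X["lipR"]/2+.09*u,Rt(s)),b[0])
        print(s,[(k[0].round(2).tolist(),round(k[1],4)) for k in (a,b,c)])
E
```

```text
1 [([-0.88, 0.88, 1.22, 0.73, 1.43, -0.62], np.float64(0.0)), ([-0.95, 0.84, 1.6, 0.75, 1.21, -0.9], np.float64(0.0)), ([-0.81, 0.69, 1.62, 0.79, 1.24, -0.73], np.float64(0.0))]
1 [([-0.88, 0.88, 1.22, 0.73, 1.43, -0.62], np.float64(0.0)), ([-0.95, 0.84, 1.6, 0.75, 1.21, -0.9], np.float64(0.0)), ([-0.81, 0.69, 1.62, 0.79, 1.24, -0.73], np.float64(0.0))]
1 [([-0.88, 0.88, 1.22, 0.73, 1.43, -0.62], np.float64(0.0)), ([-0.95, 0.84, 1.6, 0.75, 1.21, -0.9], np.float64(0.0)), ([-0.81, 0.69, 1.62, 0.79, 1.24, -0.73], np.float64(0.0))]
1 [([-0.88, 0.88, 1.22, 0.73, 1.43, -0.62], np.float64(0.0)), ([-0.95, 0.84, 1.6, 0.75, 1.21, -0.9], np.float64(0.0)), ([-0.81, 0.69, 1.62, 0.79, 1.24, -0.73], np.float64(0.0))]
1 [([-0.88, 0.88, 1.22, 0.73, 1.43, -0.62], np.float64(0.0)), ([-0.95, 0.84, 1.6, 0.75, 1.21, -0.9], np.float64(0.0)), ([-0.81, 0.69, 1.62, 0.79, 1.24, -0.73], np.float64(0.0))]
-1 [([-0.88, 0.88, 1.22, 0.73, 1.43, 2.52], np.float64(0.0)), ([-0.95, 0.84, 1.6, 0.75, 1.21, 2.25], np.float64(0.0)), ([-0.81, 0.69, 1.62, 0.79, 1.24, 2.41], np.float64(0.0))]
-1 [([-0.88, 0.88, 1.22, 0.73, 1.43, 2.52], np.float64(0.0)), ([-0.95, 0.84, 1.6, 0.75, 1.21, 2.25], np.float64(0.0)), ([-0.81, 0.69, 1.62, 0.79, 1.24, 2.41], np.float64(0.0))]
-1 [([-0.72, 0.93, 0.86, 0.51, 1.63, -2.85], np.float64(0.1759)), ([-0.58, 0.68, 1.54, 0.24, 0.95, -2.85], np.float64(0.1749)), ([-0.51, 0.58, 1.47, 0.36, 1.12, -2.85], np.float64(0.1353))]
-1 [([-0.88, 0.88, 1.22, 0.73, 1.43, 2.52], np.float64(0.0)), ([-0.95, 0.84, 1.6, 0.75, 1.21, 2.25], np.float64(0.0)), ([-0.81, 0.69, 1.62, 0.79, 1.24, 2.41], np.float64(0.0))]
-1 [([-0.88, 0.88, 1.22, 0.73, 1.43, 2.52], np.float64(0.0)), ([-0.95, 0.84, 1.6, 0.75, 1.21, 2.25], np.float64(0.0)), ([-0.81, 0.69, 1.62, 0.79, 1.24, 2.41], np.float64(0.0))]
```

```bash
python3 - <<'E'
from pts import *
M,q=cur()
pil=np.array([.33,.10]);pole=np.array([.168,0])
def info(q):
    a=fk(q,PP);return "pillar fore %.3f tool %.3f up %.3f | pole tool %.3f"%(seg(a[3],a[2],pil),seg(a[2],a[0],pil),seg(fk([q[0],0,0,0,0,0],PP)[2]*0,a[3],pil),seg(a[2],a[0],pole))
# joint waypoint A: q1 -.55 partially extended, tool down, gripper rolled with q6
for qa,n in ((np.array([-.55,-.3,1.95,.1,1.5,-.3]),10),(np.array([-.8,.25,1.65,.5,1.35,-.5]),15)):
    M1=Tq(qa);M,q=plan(M,q,M1,n,3);print(info(q))
B=T(X["btn"]+.08*o,Rt(1));M,q=plan(M,q,B,15,3);print(info(q))
E
```

```text
ROW x10 [-0.0044, 0.0127, 0.0056] [-0.0025, 0.0092, 0.0132]
0 [-0.35 -0.53  1.91  0.01  1.76 -0.21] e0.0000 dq0.04 tcp [0.142 0.071 0.446] wr [0.14  0.067 0.743] el [-0.241  0.206  0.781]
3 [-0.44 -0.46  1.93  0.04  1.67 -0.26] e0.0000 dq0.03 tcp [0.178 0.052 0.43 ] wr [0.173 0.041 0.726] el [-0.19   0.213  0.8  ]
6 [-0.51 -0.38  1.95  0.07  1.58 -0.29] e0.0000 dq0.03 tcp [0.214 0.033 0.413] wr [0.204 0.014 0.709] el [-0.139  0.204  0.819]
9 [-0.55 -0.3   1.95  0.1   1.5  -0.3 ] e0.0000 dq0.03 tcp [0.248 0.013 0.396] wr [ 0.235 -0.014  0.691] el [-0.09   0.185  0.836]
pillar fore 0.148 tool 0.120 up 0.345 | pole tool 0.068
ROW x15 [-0.0058, 0.0193, 0.003] [-0.009, 0.0248, 0.0116]
0 [-0.58 -0.26  1.94  0.13  1.48 -0.33] e0.0000 dq0.04 tcp [0.266 0.002 0.393] wr [ 0.248 -0.031  0.687] el [-0.067  0.177  0.842]
3 [-0.66 -0.15  1.9   0.21  1.42 -0.39] e0.0000 dq0.04 tcp [ 0.317 -0.029  0.383] wr [ 0.285 -0.081  0.674] el [-0.004  0.143  0.855]
6 [-0.71 -0.04  1.85  0.29  1.38 -0.43] e0.0000 dq0.04 tcp [ 0.368 -0.062  0.374] wr [ 0.322 -0.131  0.659] el [0.054 0.1   0.862]
9 [-0.75  0.07 
[... 657 characters left out ...]
 1.36 -0.57] e0.0000 dq0.04 tcp [ 0.537 -0.207  0.304] wr [ 0.447 -0.339  0.553] el [ 0.239 -0.103  0.813]
6 [-0.87  0.53  1.48  0.61  1.38 -0.6 ] e0.0000 dq0.04 tcp [ 0.567 -0.244  0.268] wr [ 0.473 -0.391  0.508] el [ 0.277 -0.158  0.78 ]
9 [-0.89  0.66  1.39  0.65  1.41 -0.61] e0.0000 dq0.04 tcp [ 0.596 -0.279  0.23 ] wr [ 0.499 -0.439  0.46 ] el [ 0.312 -0.209  0.74 ]
12 [-0.9   0.78  1.28  0.69  1.45 -0.62] e0.0000 dq0.04 tcp [ 0.625 -0.311  0.191] wr [ 0.524 -0.485  0.409] el [ 0.343 -0.255  0.693]
14 [-0.91  0.86  1.2   0.72  1.48 -0.61] e0.0000 dq0.04 tcp [ 0.645 -0.331  0.164] wr [ 0.542 -0.514  0.373] el [ 0.362 -0.283  0.658]
pillar fore 0.385 tool 0.534 up 0.282 | pole tool 0.581
```

{"method": "jog_arm", "body": {
  "linear": [
    [-0.0022,0.0064,0.0028],
    [-0.0022,0.0064,0.0028],
    [-0.0022,0.0064,0.0028],
    [-0.0022,0.0064,0.0028],
    [-0.0022,0.0064,0.0028]
  ],
  "turn": [
    [-0.0012,0.0046,0.0066],
    [-0.0012,0.0046,0.0066],
    [-0.0012,0.0046,0.0066],
    [-0.0012,0.0046,0.0066],
    [-0.0012,0.0046,0.0066]
  ]
}}

```text
time: 5.03
ee_pos: [0.16, 0.0621, 0.4357]
orientation: [-2.373, -2.034, -0.037]
wrist_force: [-0.6, 0.4, 0.1]
width: -0.0001
finger_force: 0.0
```

{"method": "jog_arm", "body": {
  "linear": [
    [-0.0022,0.0064,0.0028],
    [-0.0022,0.0064,0.0028],
    [-0.0022,0.0064,0.0028],
    [-0.0022,0.0064,0.0028],
    [-0.0022,0.0064,0.0028]
  ],
  "turn": [
    [-0.0012,0.0046,0.0066],
    [-0.0012,0.0046,0.0066],
    [-0.0012,0.0046,0.0066],
    [-0.0012,0.0046,0.0066],
    [-0.0012,0.0046,0.0066]
  ]
}}

```text
time: 5.45
ee_pos: [0.19, 0.046, 0.4216]
orientation: [-2.4, -1.985, -0.069]
wrist_force: [-0.0, -0.2, 0.3]
width: -0.0002
finger_force: 0.0
```

{"method": "jog_arm", "body": {
  "linear": [
    [-0.0022,0.0064,0.0028],
    [-0.0022,0.0064,0.0028],
    [-0.0022,0.0064,0.0028],
    [-0.0022,0.0064,0.0028],
    [-0.0022,0.0064,0.0028]
  ],
  "turn": [
    [-0.0012,0.0046,0.0066],
    [-0.0012,0.0046,0.0066],
    [-0.0012,0.0046,0.0066],
    [-0.0012,0.0046,0.0066],
    [-0.0012,0.0046,0.0066]
  ]
}}

```text
time: 5.87
ee_pos: [0.2194, 0.0296, 0.4073]
orientation: [-2.423, -1.938, -0.102]
wrist_force: [0.3, -0.0, 0.8]
width: 0.0
finger_force: 0.0
```

{"method": "jog_arm", "body": {
  "linear": [
    [-0.0022,0.0064,0.0028],
    [-0.0022,0.0064,0.0028],
    [-0.0022,0.0064,0.0028],
    [-0.0022,0.0064,0.0028],
    [-0.0022,0.0064,0.0028]
  ],
  "turn": [
    [-0.0012,0.0046,0.0066],
    [-0.0012,0.0046,0.0066],
    [-0.0012,0.0046,0.0066],
    [-0.0012,0.0046,0.0066],
    [-0.0012,0.0046,0.0066]
  ]
}}

```text
time: 6.28
ee_pos: [0.2484, 0.0126, 0.3928]
orientation: [-2.445, -1.89, -0.134]
wrist_force: [-0.3, 0.5, 0.4]
width: -0.0002
finger_force: 0.0
```

```bash
python3 - <<'E'
from pts import *
s=get_state();print(s["joint_torque"].round(2),s["joint_positions"].round(3),s["ee_pos"].round(3))
M,q=cur();M,q=plan(M,q,Tq(np.array([-.8,.25,1.65,.5,1.35,-.5])),15,20)
B=T(X["btn"]+.08*o,Rt(1));M,q=plan(M,q,B,15,20)
E
```

```text
[ 3.100e-01 -6.700e+00 -2.116e+01  3.000e-01  1.600e-01  1.000e-02] [-0.548 -0.294  1.955  0.098  1.495 -0.301] [0.248 0.013 0.393]
ROW x15 [-0.0058, 0.0193, 0.0028] [-0.0094, 0.0248, 0.0117]
0 [-0.58 -0.26  1.94  0.12  1.47 -0.33] e0.0000 dq0.04 tcp [0.266 0.002 0.39 ] wr [ 0.249 -0.031  0.684] el [-0.065  0.175  0.843]
14 [-0.8   0.25  1.65  0.5   1.35 -0.5 ] e0.0000 dq0.04 tcp [ 0.499 -0.155  0.348] wr [ 0.414 -0.266  0.609] el [ 0.181 -0.027  0.844]
ROW x15 [-0.0124, 0.0135, 0.0072] [0.0034, 0.02, 0.0068]
0 [-0.81  0.29  1.63  0.52  1.35 -0.52] e0.0000 dq0.04 tcp [ 0.508 -0.168  0.337] wr [ 0.422 -0.285  0.596] el [ 0.196 -0.046  0.838]
14 [-0.91  0.86  1.2   0.72  1.48 -0.61] e0.0000 dq0.04 tcp [ 0.645 -0.331  0.164] wr [ 0.542 -0.514  0.373] el [ 0.362 -0.283  0.658]
```

No contact. Continuing.

{"method": "jog_arm", "body": {
  "linear": [
    [-0.0058,0.0193,0.0028],
    [-0.0058,0.0193,0.0028],
    [-0.0058,0.0193,0.0028],
    [-0.0058,0.0193,0.0028],
    [-0.0058,0.0193,0.0028]
  ],
  "turn": [
    [-0.0094,0.0248,0.0117],
    [-0.0094,0.0248,0.0117],
    [-0.0094,0.0248,0.0117],
    [-0.0094,0.0248,0.0117],
    [-0.0094,0.0248,0.0117]
  ]
}}

```text
time: 6.7
ee_pos: [0.3348, -0.0403, 0.3777]
orientation: [-2.457, -1.783, -0.325]
wrist_force: [0.5, 0.9, -0.1]
width: 0.0002
finger_force: 0.0
```

{"method": "jog_arm", "body": {
  "linear": [
    [-0.0058,0.0193,0.0028],
    [-0.0058,0.0193,0.0028],
    [-0.0058,0.0193,0.0028],
    [-0.0058,0.0193,0.0028],
    [-0.0058,0.0193,0.0028]
  ],
  "turn": [
    [-0.0094,0.0248,0.0117],
    [-0.0094,0.0248,0.0117],
    [-0.0094,0.0248,0.0117],
    [-0.0094,0.0248,0.0117],
    [-0.0094,0.0248,0.0117]
  ]
}}

```text
time: 7.12
ee_pos: [0.4184, -0.0964, 0.3624]
orientation: [-2.455, -1.669, -0.508]
wrist_force: [0.5, -0.1, -0.4]
width: 0.0005
finger_force: 0.0
```

{"method": "jog_arm", "body": {
  "linear": [
    [-0.0058,0.0193,0.0028],
    [-0.0058,0.0193,0.0028],
    [-0.0058,0.0193,0.0028],
    [-0.0058,0.0193,0.0028],
    [-0.0058,0.0193,0.0028]
  ],
  "turn": [
    [-0.0094,0.0248,0.0117],
    [-0.0094,0.0248,0.0117],
    [-0.0094,0.0248,0.0117],
    [-0.0094,0.0248,0.0117],
    [-0.0094,0.0248,0.0117]
  ]
}}

```text
time: 7.53
ee_pos: [0.4996, -0.1558, 0.3466]
orientation: [-2.441, -1.551, -0.684]
wrist_force: [0.3, 0.4, 0.2]
width: -0.0001
finger_force: 0.0
```

{"method": "jog_arm", "body": {
  "linear": [
    [-0.0124,0.0135,0.0072],
    [-0.0124,0.0135,0.0072],
    [-0.0124,0.0135,0.0072],
    [-0.0124,0.0135,0.0072],
    [-0.0124,0.0135,0.0072]
  ],
  "turn": [
    [0.0034,0.02,0.0068],
    [0.0034,0.02,0.0068],
    [0.0034,0.02,0.0068],
    [0.0034,0.02,0.0068],
    [0.0034,0.02,0.0068]
  ]
}}

```text
time: 7.95
ee_pos: [0.5478, -0.2206, 0.2901]
orientation: [-2.377, -1.469, -0.77]
wrist_force: [-0.5, -0.3, 0.4]
width: 0.0001
finger_force: 0.0
```

{"method": "jog_arm", "body": {
  "linear": [
    [-0.0124,0.0135,0.0072],
    [-0.0124,0.0135,0.0072],
    [-0.0124,0.0135,0.0072],
    [-0.0124,0.0135,0.0072],
    [-0.0124,0.0135,0.0072]
  ],
  "turn": [
    [0.0034,0.02,0.0068],
    [0.0034,0.02,0.0068],
    [0.0034,0.02,0.0068],
    [0.0034,0.02,0.0068],
    [0.0034,0.02,0.0068]
  ]
}}

```text
time: 8.37
ee_pos: [0.5966, -0.2797, 0.2281]
orientation: [-2.309, -1.386, -0.851]
wrist_force: [0.2, -0.1, 0.5]
width: -0.0
finger_force: 0.0
```

{"method": "jog_arm", "body": {
  "linear": [
    [-0.0124,0.0135,0.0072],
    [-0.0124,0.0135,0.0072],
    [-0.0124,0.0135,0.0072],
    [-0.0124,0.0135,0.0072],
    [-0.0124,0.0135,0.0072]
  ],
  "turn": [
    [0.0034,0.02,0.0068],
    [0.0034,0.02,0.0068],
    [0.0034,0.02,0.0068],
    [0.0034,0.02,0.0068],
    [0.0034,0.02,0.0068]
  ]
}}

```text
time: 8.78
ee_pos: [0.6458, -0.3326, 0.1611]
orientation: [-2.238, -1.304, -0.927]
wrist_force: [-0.0, -0.7, -0.6]
width: -0.0002
finger_force: 0.0
```

```bash
python3 - <<'E'
from pts import *
c=get_calibration("wrist");M,q=cur();print(q.round(3),M[:3,3].round(4))
w=get_image("wrist");cv2.imwrite("pics/w5.png",w[:,:,::-1]);np.save("c5.npy",np.array(c["world_from_camera"]))
print(blob(w,"green"),blob(w,"red"),blob(w,"yellow"))
e=X["btn"]-M[:3,3];print("btn from tcp in tool",(M[:3,:3].T@e).round(4))
E
```

```text
[-0.909  0.866  1.193  0.716  1.48  -0.609] [ 0.6458 -0.3326  0.1611]
[([32.4, 42.2], [26, 34, 13, 18, 171]), ([323.8, 250.1], [301, 226, 46, 48, 1668])] [([63.4, 151.8], [49, 145, 23, 14, 172])] []
btn from tcp in tool [ 0.0021 -0.0012  0.0787]
```

View pics/w5.png

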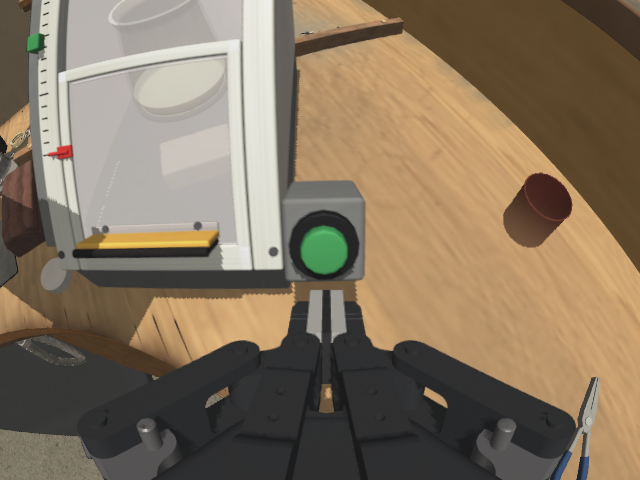

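The wrist picture shows the button at (324,250) straight ahead of the shut fingertips, the lip's black edge from (76,254) to (213,248), the pointer tip at (47,154) and the marker at (33,42).

```bash
python3 - <<'E'
from pts import *
c={"intrinsics":get_calibration("wrist")["intrinsics"],"world_from_camera":np.load("c5.npy")}
W={"btn":(323.8,250.1),"ptr":(47,154),"mark":(35,43.5),"lipL":(76,255),"lipR":(213,249)}
M,q=cur();Y={}
for k in W:
    r=ray("wrist",W[k],c);rt=ray("top",D[k][1]);rs=ray("scene",D[k][0])
    a=meet([r,rt]);b=meet([r,rt,rs]);Y[k]=b[0];print(k,a[0].round(4),b[0].round(4),np.round(b[1],1),"tool",(M[:3,:3].T@(b[0]-M[:3,3])).round(4))
x,y_,o_=u,hy,o
c0=(Y["lipL"]+Y["lipR"])/2
for k in Y: print(k,(1e3*np.array([u@(Y[k]-c0),hy@(Y[k]-c0),o@(Y[k]-c0)])).round(1))
d=Y["lipL"]-Y["lipR"];print(np.linalg.norm(d),np.degrees(np.arctan2(-d[0],d[1])))
print("tool axes vs u,hy,o",(M[:3,:3].T@np.array([u,hy,o]).T).round(3).tolist())
E
```

```text
btn [ 0.6728 -0.2838  0.1034] [ 0.6721 -0.2831  0.1062] [2.4 1.7 1.7] tool [ 0.0049 -0.0027  0.0764]
ptr [ 0.5111 -0.1164  0.1395] [ 0.5114 -0.1164  0.1405] [1.5 0.8 0.9] tool [ 0.0746 -0.2251  0.099 ]
mark [ 0.5348 -0.0547  0.2075] [ 0.5345 -0.0539  0.2084] [2.  1.7 1.4] tool [ 0.169  -0.2362  0.0976]
lipL [ 0.5102 -0.1994  0.1058] [ 0.5081 -0.1967  0.1045] [1.5 3.8 4.6] tool [-0.0013 -0.188   0.0737]
lipR [ 0.6065 -0.2504  0.1068] [ 0.6058 -0.2494  0.1048] [2.6 2.2 2. ] tool [ 0.0012 -0.077   0.0751]
btn [   4.2 -129.8   -2.1]
ptr [ 75.1  92.2 -24.5]
mark [169.6 102.8 -23. ]
lipL [-0.9 55.5  0.7]
lipR [  0.9 -55.5  -0.7]
0.11096570873051981 61.697985168459645
tool axes vs u,hy,o [[1.0, -0.005, 0.001], [-0.005, -1.0, -0.001], [0.001, 0.001, -1.0]]
```

{"method": "jog_arm", "body": {
  "linear": [
    [0.002,-0.001,0.014],
    [0.001,-0.001,0.014],
    [0.001,0,0.014],
    [0,0,0.014],
    [0,0,0.01]
  ],
  "turn": [
    [0,0,0],
    [0,0,0],
    [0,0,0],
    [0,0,0],
    [0,0,0]
  ]
}}

```text
time: 9.25
ee_pos: [0.6682, -0.2845, 0.1186]
orientation: [-2.236, -1.307, -0.926]
wrist_force: [-0.1, 0.9, -0.7]
width: 0.0001
finger_force: 0.0
```

{"method": "jog_arm", "body": {
  "linear": [
    [0,0,0.002],
    [0,0,0.002],
    [0,0,0.002],
    [0,0,0.002],
    [0,0,0.001]
  ],
  "turn": [
    [0,0,0],
    [0,0,0],
    [0,0,0],
    [0,0,0],
    [0,0,0]
  ]
}}

```text
time: 9.67
ee_pos: [0.6712, -0.2824, 0.1137]
orientation: [-2.239, -1.306, -0.928]
wrist_force: [-0.4, -0.1, 1.7]
width: -0.0001
finger_force: 0.9
```

{"method": "jog_arm", "body": {
  "linear": [
    [0,0,0.002],
    [0,0,0.001],
    [0,0,0.001],
    [0,0,0],
    [0,0,0]
  ],
  "turn": [
    [0,0,0],
    [0,0,0],
    [0,0,0],
    [0,0,0],
    [0,0,0]
  ]
}}

```text
time: 10.08
ee_pos: [0.6726, -0.2798, 0.1106]
orientation: [-2.239, -1.306, -0.928]
wrist_force: [-0.7, -1.4, 4.2]
width: 0.0001
finger_force: 1.9
```

{"method": "jog_arm", "body": {
  "linear": [
    [0,0,0.001],
    [0,0,0.001],
    [0,0,0.001],
    [0,0,0],
    [0,0,0]
  ],
  "turn": [
    [0,0,0],
    [0,0,0],
    [0,0,0],
    [0,0,0],
    [0,0,0]
  ]
}}

```text
time: 10.5
ee_pos: [0.6728, -0.2796, 0.1104]
orientation: [-2.239, -1.308, -0.928]
wrist_force: [-8.3, -6.2, 12.5]
width: 0.0002
finger_force: 7.3
```

Button bottomed at about 16 N. Retract and work out the lip approach.

{"method": "jog_arm", "body": {
  "linear": [
    [0,0,-0.01],
    [0,0,-0.015],
    [0,0,-0.015],
    [0,0,-0.01],
    [0,0,0]
  ],
  "turn": [
    [0,0,0],
    [0,0,0],
    [0,0,0],
    [0,0,0],
    [0,0,0]
  ]
}}

```text
time: 10.92
ee_pos: [0.6562, -0.3114, 0.1451]
orientation: [-2.243, -1.307, -0.929]
wrist_force: [-1.3, 0.1, 0.0]
width: 0.0004
finger_force: 0.0
```

```bash
python3 - <<'E'
from pts import *
M,q=cur();c0=np.array([.557,-.22305,.10465])
for n,t in (("pre",c0-.035*u+.03*o),("in",c0-.035*u-.012*o),("touch",c0-.011*u-.012*o),("end",c0+(.0945-.011)*u-.012*o)):
    g=T(t,Rt(1));print(n,(M[:3,:3].T@(t-M[:3,3])).round(4),R.from_matrix(M[:3,:3].T@g[:3,:3]).as_rotvec().round(3),ik(g,q)[0].round(2),ik(g,q)[1])
print(get_state()["time"])
E
```

```text
pre [-0.0436 -0.1299  0.0181] [0.003 0.001 0.001] [-0.98  0.82  1.58  0.72  1.26 -0.88] 2.9219955843145e-14
in [-0.0436 -0.1301  0.0601] [0.003 0.001 0.001] [-0.94  0.86  1.6   0.77  1.19 -0.91] 9.055117766720855e-13
touch [-0.0196 -0.13    0.0601] [0.003 0.001 0.001] [-0.91  0.83  1.61  0.78  1.2  -0.88] 1.181166275898704e-12
end [ 0.0749 -0.1299  0.06  ] [0.003 0.001 0.001] [-0.81  0.71  1.62  0.81  1.22 -0.75] 3.3556490919295356e-13
10.9167
```

{"method": "jog_arm", "body": {
  "linear": [
    [-0.0087,-0.026,0],
    [-0.0087,-0.026,0],
    [-0.0087,-0.026,0.004],
    [-0.0087,-0.026,0.007],
    [-0.0087,-0.026,0.007]
  ],
  "turn": [
    [0,0,0],
    [0,0,0],
    [0,0,0],
    [0,0,0],
    [0,0,0]
  ]
}}

```text
time: 11.33
ee_pos: [0.533, -0.2596, 0.0995]
orientation: [-2.239, -1.307, -0.927]
wrist_force: [0.1, -0.1, 0.1]
width: 0.0
finger_force: 0.0
```

{"method": "jog_arm", "body": {
  "linear": [
    [0,0,0],
    [0,0,0],
    [0,0,0.01],
    [0,0,0.01],
    [0,0,0.002]
  ],
  "turn": [
    [0,0,0],
    [0,0,0],
    [0,0,0],
    [0,0,0],
    [0,0,0]
  ]
}}

```text
time: 11.75
ee_pos: [0.5425, -0.2452, 0.0833]
orientation: [-2.236, -1.307, -0.926]
wrist_force: [-0.1, -0.2, -0.4]
width: -0.0001
finger_force: 0.0
```

```bash
python3 - <<'E'
from pts import *
M,q=cur();print(M[:3,3].round(4));np.save("c6.npy",np.array(get_calibration("wrist")["world_from_camera"]))
w=get_image("wrist");cv2.imwrite("pics/w6.png",w[:,:,::-1]);s=get_image("scene");cv2.imwrite("pics/s6.png",s[:,:,::-1])
o_=np.zeros((360,800,3),np.uint8);o_[:,:480]=cv2.resize(w,(480,360))[:,:,::-1];o_[:300,480:800]=cv2.resize(s[190:340,310:470],(320,300))[:,:,::-1]
cv2.imwrite("pics/c6.png",o_)
E
```

```text
[ 0.5425 -0.2452  0.0833]
```

View pics/c6.png

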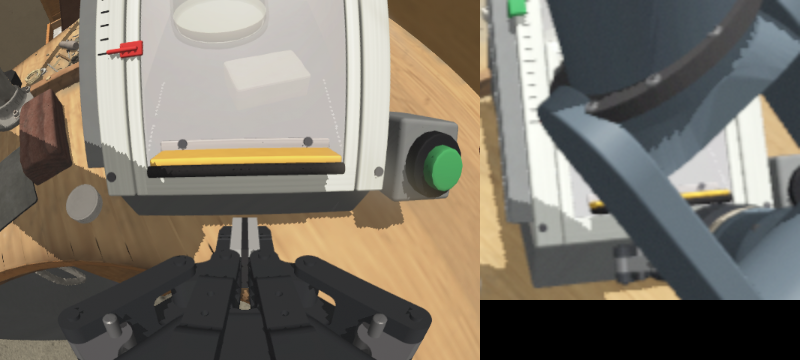

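The fingers stand below the middle of the lip. The lip's black edge spans x 150–342 at y 175, and the fingertips are at (245,220). Go in 20 mm, then up the slope gently.

{"method": "jog_arm", "body": {
  "linear": [
    [0,0,0.005],
    [0,0,0.005],
    [0,0,0.005],
    [0,0,0.005],
    [0,0,0]
  ],
  "turn": [
    [0,0,0],
    [0,0,0],
    [0,0,0],
    [0,0,0],
    [0,0,0]
  ]
}}

```text
time: 12.27
ee_pos: [0.5485, -0.233, 0.0695]
orientation: [-2.237, -1.305, -0.926]
wrist_force: [-0.0, 0.0, -0.7]
width: -0.0002
finger_force: 0.0
```

{"method": "jog_arm", "body": {
  "linear": [
    [0.004,0,0],
    [0.004,0,0],
    [0.004,0,0],
    [0.004,0,0],
    [0.002,0,0]
  ],
  "turn": [
    [0,0,0],
    [0,0,0],
    [0,0,0],
    [0,0,0],
    [0,0,0]
  ]
}}

```text
time: 12.68
ee_pos: [0.5552, -0.223, 0.0837]
orientation: [-2.238, -1.307, -0.928]
wrist_force: [0.7, -0.2, -0.3]
width: -0.0001
finger_force: 0.0
```

{"method": "jog_arm", "body": {
  "linear": [
    [0.003,0,0],
    [0.003,0,0],
    [0.003,0,0],
    [0.003,0,0],
    [0.003,0,0]
  ],
  "turn": [
    [0,0,0],
    [0,0,0],
    [0,0,0],
    [0,0,0],
    [0,0,0]
  ]
}}

```text
time: 13.1
ee_pos: [0.5599, -0.2142, 0.0936]
orientation: [-2.239, -1.306, -0.926]
wrist_force: [-1.8, -1.9, -0.5]
width: 0.0
finger_force: 1.4
```

```bash
cat > ch.py <<'E'
from pts import *
M,q=cur();c0=np.array([.557,-.22305,.10465]);d=M[:3,3]-c0
print("t",get_state()["time"],"tcp u,y,o",(1e3*np.array([u@d,hy@d,o@d])).round(1))
w=get_image("wrist");c={"intrinsics":get_calibration("wrist")["intrinsics"],"world_from_camera":get_calibration("wrist")["world_from_camera"]}
print("wr",blob(w,"red"),blob(w,"green"));t=get_image("top");print("top",blob(t,"red"),blob(t,"green"));s=get_image("scene");print("sc",blob(s,"red"),blob(s,"green"))
E
python3 ch.py
```

```text
t 13.1 tcp u,y,o [ -1.4   1.9 -14.3]
wr [([156.0, 107.6], [124, 96, 51, 24, 672])] [([616.6, 278.7], [610, 275, 14, 12, 43])]
top [] [([434.0, 180.3], [430, 174, 9, 14, 97]), ([334.2, 239.7], [331, 237, 7, 6, 23])]
sc [([346.6, 244.1], [344, 243, 6, 3, 14])] [([327.8, 193.3], [324, 190, 9, 8, 60]), ([155.1, 203.2], [153, 202, 5, 4, 11])]
```

{"method": "jog_arm", "body": {
  "linear": [
    [0.004,0,0],
    [0.004,0,0],
    [0.004,0,0],
    [0.004,0,0],
    [0.004,0,0]
  ],
  "turn": [
    [0,0,0],
    [0,0,0],
    [0,0,0],
    [0,0,0],
    [0,0,0]
  ]
}}

```text
time: 13.67
ee_pos: [0.5669, -0.2012, 0.108]
orientation: [-2.238, -1.306, -0.926]
wrist_force: [-1.3, -1.3, -0.4]
width: -0.0001
finger_force: 1.4
```

{"method": "jog_arm", "body": {
  "linear": [
    [0.004,0,0],
    [0.004,0,0],
    [0.004,0,0],
    [0.004,0,0],
    [0.004,0,0]
  ],
  "turn": [
    [0,0,0],
    [0,0,0],
    [0,0,0],
    [0,0,0],
    [0,0,0]
  ]
}}

```text
time: 14.08
ee_pos: [0.5739, -0.1888, 0.1221]
orientation: [-2.238, -1.306, -0.927]
wrist_force: [-2.8, -0.5, -1.2]
width: -0.0001
finger_force: 1.4
```

{"method": "jog_arm", "body": {
  "linear": [
    [0.004,0,0],
    [0.004,0,0],
    [0.004,0,0],
    [0.002,0,0],
    [0,0,0]
  ],
  "turn": [
    [0,0,0],
    [0,0,0],
    [0,0,0],
    [0,0,0],
    [0,0,0]
  ]
}}

```text
time: 14.5
ee_pos: [0.5795, -0.1802, 0.1325]
orientation: [-2.238, -1.306, -0.929]
wrist_force: [-0.3, -0.1, -0.8]
width: -0.0001
finger_force: 0.0
```

```bash
python3 ch.py
```

```text
t 14.5 tcp u,y,o [ 53.9   1.5 -14.5]
wr [([153.3, 107.6], [122, 96, 50, 24, 649])] [([97.7, 52.6], [85, 37, 28, 33, 660]), ([570.0, 387.0], [548, 364, 44, 49, 1482])]
top [([347.6, 233.2], [346, 231, 4, 6, 10])] [([433.9, 180.3], [429, 174, 10, 14, 99]), ([334.0, 239.7], [330, 237, 8, 6, 24])]
sc [([345.2, 210.0], [340, 208, 10, 5, 33])] [([327.8, 193.2], [324, 190, 9, 8, 61]), ([155.1, 203.2], [153, 202, 5, 4, 11]), ([485.9, 288.1], [480, 281, 11, 13, 75])]
```

```bash
cat > rem.py <<'E'
from pts import *
c0=np.array([.557,-.22305,.10465])
cal=get_calibration("wrist");w=get_image("wrist");s=get_image("scene");t=get_image("top")
def tip(im):
    h=cv2.cvtColor(im,cv2.COLOR_RGB2HSV);m=((h[...,0]<6)|(h[...,0]>174))&(h[...,1]>140)&(h[...,2]>90)
    n,l,st,ce=cv2.connectedComponentsWithStats(m.astype(np.uint8));i=1+np.argmax(st[1:,4]*(st[1:,0]<420));ys,xs=np.where(l==i);k=xs<=xs.min()+max(1,(np.ptp(xs))//8);return (xs[k].mean(),ys[k].mean()),ce[i],st[i].tolist()
def mk(im,lim): b=[x for x in blob(im,"green") if lim(x[0])];return max(b,key=lambda x:x[1][4])[0]
W=tip(w);S=tip(s);TT=tip(t);print("red tips",[np.round(k[0],1).tolist() for k in (W,S,TT)],W[2],S[2],TT[2])
mw=mk(w,lambda p:p[0]<300);ms=mk(s,lambda p:300<p[0]<345);mt=mk(t,lambda p:p[0]<350);print(mw,ms,mt)
def onO(r,k): o0,d=r;return o0+d*((k-o@(o0-c0))/(o@d))
for k in(-.03,-.024,-.018): 
    a=onO(ray("wrist",W[0],cal),k);b=onO(ray("wrist",mw,cal),k);a2=onO(ray("wrist",W[1],cal),k);sa=onO(ray("scene",S[0]),k);sb=onO(ray("scene",ms),k)
    ta=onO(ray("top",TT[0]),k);tb=onO(ray("top",mt),k)
    print(k,"remaining u wrist %.1f (centroid %.1f) scene %.1f top %.1f"%tuple(1e3*(u@x) for x in (b-a,b-a2,sb-sa,tb-ta)),"dy",round(1e3*(hy@(b-a)),1))
pm=meet([ray("wrist",mw,cal),ray("scene",ms),ray("top",mt)]);pp=meet([ray("wrist",W[0],cal),ray("scene",S[0])]);print("tri rem",1e3*(u@(pm[0]-pp[0])),np.round(pm[1],1),np.round(pp[1],1),"o",1e3*(o@(pm[0]-c0)),1e3*(o@(pp[0]-c0)))
E
python3 rem.py
```

```text
red tips [[124.2, 111.0], [337.5, 210.0], [209.6, 368.9]] [121, 95, 51, 25, 761] [337, 207, 13, 6, 47] [209, 366, 6, 6, 30]
[96.9, 51.9] [327.8, 193.3] [334.0, 239.7]
-0.03 remaining u wrist 31.5 (centroid 31.4) scene 28.8 top -116.7 dy 16.0
-0.024 remaining u wrist 30.3 (centroid 30.2) scene 28.6 top -115.6 dy 15.4
-0.018 remaining u wrist 29.1 (centroid 29.0) scene 28.4 top -114.6 dy 14.8
tri rem 29.175313652525517 [1.2 1.3 2.1] [1.2 1.2] o -21.11795536199028 -22.744083821948834
```

{"method": "jog_arm", "body": {
  "linear": [
    [0.004,0,0],
    [0.004,0,0],
    [0.004,0,0],
    [0.004,0,0],
    [0.004,0,0]
  ],
  "turn": [
    [0,0,0],
    [0,0,0],
    [0,0,0],
    [0,0,0],
    [0,0,0]
  ]
}}

```text
time: 15.22
ee_pos: [0.5859, -0.1683, 0.1461]
orientation: [-2.238, -1.306, -0.927]
wrist_force: [-1.5, -1.3, -2.3]
width: -0.0002
finger_force: 1.4
```

{"method": "jog_arm", "body": {
  "linear": [
    [0.002,0,0],
    [0.002,0,0],
    [0,0,0],
    [0,0,0],
    [0,0,0]
  ],
  "turn": [
    [0,0,0],
    [0,0,0],
    [0,0,0],
    [0,0,0],
    [0,0,0]
  ]
}}

```text
time: 15.63
ee_pos: [0.5875, -0.1656, 0.1491]
orientation: [-2.237, -1.305, -0.928]
wrist_force: [-0.4, -0.2, 0.1]
width: -0.0003
finger_force: 0.0
```

```bash
python3 rem.py; python3 ch.py | head -1
```

```text
red tips [[124.3, 111.7], [335.5, 196.0], [209.6, 368.9]] [121, 95, 52, 26, 757] [335, 193, 14, 6, 49] [209, 365, 6, 7, 32]
[98.3, 103.3] [327.7, 193.4] [334.0, 239.7]
-0.03 remaining u wrist 6.0 (centroid 5.9) scene 5.1 top -116.7 dy 15.1
-0.024 remaining u wrist 5.8 (centroid 5.6) scene 5.0 top -115.6 dy 14.5
-0.018 remaining u wrist 5.5 (centroid 5.4) scene 5.0 top -114.6 dy 14.0
tri rem 5.306431999965991 [1.2 1.4 2.2] [1.1 1.1] o -21.239795511786323 -23.786395282099022
t 15.7833 tcp u,y,o [ 77.1   1.7 -14.5]
```

Remaining 5.4 mm; push that much more.

{"method": "jog_arm", "body": {
  "linear": [
    [0.002,0,0],
    [0.002,0,0],
    [0.0015,0,0],
    [0,0,0],
    [0,0,0]
  ],
  "turn": [
    [0,0,0],
    [0,0,0],
    [0,0,0],
    [0,0,0],
    [0,0,0]
  ]
}}

```text
time: 16.35
ee_pos: [0.5891, -0.1625, 0.1527]
orientation: [-2.238, -1.306, -0.927]
wrist_force: [-0.9, -0.7, -1.4]
width: -0.0002
finger_force: 0.8
```

```bash
python3 rem.py; python3 ch.py | head -1
```

```text
red tips [[124.4, 111.9], [335.5, 193.0], [209.6, 368.9]] [121, 96, 52, 25, 752] [335, 190, 14, 6, 48] [209, 365, 6, 7, 32]
[98.7, 114.3] [327.7, 193.4] [334.1, 239.7]
-0.03 remaining u wrist 0.7 (centroid 0.7) scene 0.0 top -116.9 dy 15.1
-0.024 remaining u wrist 0.6 (centroid 0.6) scene 0.0 top -115.9 dy 14.6
-0.018 remaining u wrist 0.6 (centroid 0.6) scene 0.0 top -114.8 dy 14.0
tri rem 0.3636597871540556 [1.3 1.5 2.2] [1.1 1.1] o -21.083519040818693 -23.23703970964575
t 16.5 tcp u,y,o [ 82.4   1.9 -14.5]
```

Level. Back off down the slope 8 mm, then straight out, well clear.

{"method": "jog_arm", "body": {
  "linear": [
    [-0.002,0,0],
    [-0.004,0,0],
    [-0.004,0,0],
    [0,0,-0.01],
    [0,0,-0.02]
  ],
  "turn": [
    [0,0,0],
    [0,0,0],
    [0,0,0],
    [0,0,0],
    [0,0,0]
  ]
}}

```text
time: 17.07
ee_pos: [0.5743, -0.1858, 0.1658]
orientation: [-2.235, -1.303, -0.924]
wrist_force: [0.5, -0.4, 1.2]
width: 0.0001
finger_force: 0.0
```

{"method": "jog_arm", "body": {
  "linear": [
    [0,0,-0.02],
    [0,0,-0.02],
    [0,0,-0.01],
    [0,0,0],
    [0,0,0]
  ],
  "turn": [
    [0,0,0],
    [0,0,0],
    [0,0,0],
    [0,0,0],
    [0,0,0]
  ]
}}

```text
time: 17.48
ee_pos: [0.5578, -0.2186, 0.2024]
orientation: [-2.239, -1.305, -0.928]
wrist_force: [0.5, -0.2, -0.1]
width: -0.0001
finger_force: 0.0
```

```bash
python3 rem.py; python3 -c "
from bench import *
s=get_state();print(s['time'],s['qd'].round(3),s['wrist_force'].round(1))"
```

```text
red tips [[186.3, 98.8], [335.5, 193.0], [209.5, 368.7]] [184, 89, 37, 17, 381] [335, 190, 14, 6, 49] [209, 365, 6, 7, 33]
[167.6, 99.9] [327.8, 193.3] [334.2, 239.7]
-0.03 remaining u wrist 0.6 (centroid 0.7) scene 0.2 top -117.4 dy 13.8
-0.024 remaining u wrist 0.6 (centroid 0.7) scene 0.2 top -116.4 dy 13.5
-0.018 remaining u wrist 0.6 (centroid 0.7) scene 0.2 top -115.3 dy 13.1
tri rem 0.2782185296979689 [1.2 1.6 2. ] [1.2 1.2] o -21.368999139658936 -23.564430876245492
17.6333 [ 0.003  0.005  0.    -0.001  0.001 -0.   ] [0.1 0.4 0. ]
```

```bash
python3 -c "
from bench import order
print(order.close_job())"
```

```text
the job is handed in; nothing more can be done
None
```

The extractor button was pressed right down (about 16 N at the stop), then the window was pushed up from under its lip until the pointer measured within about 1 mm of the marker clip. The hand is clear and the job is handed in; no verdict came back.

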